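# Spring the strongbox drawer and put the key away

## Task

Open the jeweller's strongbox: its key has been left part-turned in the lock; turn it clockwise until the catch lets go and the drawer springs out. Then turn it back anticlockwise, past where it stood, to its stop, the only position where it will come out; draw it straight out, stand it in the square hole of the wooden block and let go. Work by feel without forcing the key in its lock, leave the drawer out, and leave the other things on the bench alone.

Things in the scene. Friction and masses are not known exactly. Their poses are not given: they have to be found in the camera images.
- key: Loose upright tubular key, 67 mm long, 45 g. Origin: tip of the barrel on its axis, z up towards the bow. Steel barrel 9 mm thick, z 0 to 37 mm; one lug at the tip reaches 12 mm from the axis towards -x (4 mm thick, 10 mm tall). Black plastic bow (the grip): flat block 32 mm along x, 10 mm thick along y, z 37 to 67 mm. Pinch it there. Starts with its axes as the strongbox's.
- strongbox: Fixed grey steel strongbox, 180 (x) by 200 (y) by 100 mm high; origin: centre of its underside, z up, drawer front towards its own -x. In its top a round lock, 54 mm across, 6 mm proud. The key's lug turns a plug inside (friction about 0.02 N m, stays where left) and is loose in it: with the give of the grip, the hand may turn up to 12 degrees before the plug follows, each way.
- keyhole (a point): Centre of the keyhole on the lock's vertical axis, 106 mm above the table; axes as the strongbox. 0.7 mm to spare round the barrel; one 5.5 mm notch lets the lug out, 4 to 40 degrees anticlockwise of where the lug starts (differs each time), within about 6 degrees; a hard stop lies there. Elsewhere the lug is caught under the 8 mm thick face. Seated, the key's tip is 21 mm below this point.
- drawer (a joint): Drawer, m; 0 shut and held by the catch; springs out by itself towards the strongbox's -x to 0.04 when the catch lets go, and stays out. The catch lets go when the plug has turned 14 to 29 degrees clockwise (seen from above) from its start; 5 degrees further there is a hard stop. Both differ each time. 0.04 N m above the running torque means a stop; over 0.1 N m forces the key.
- block: Fixed wooden block 75 (x) by 60 (y) by 46 mm high, origin at the centre of its underside, z up.
- block_hole (a point): Centre of the mouth of the square hole in the top of the block, 46 mm above the table; hole 28 mm wide along the block's x and y, 36 mm deep. The key stands in it tip down, bow above the mouth, leaning somewhat when let go.
- wax_tube: Bystander: upright blue wax cylinder 28 mm in diameter, 60 mm high; origin at the centre of its underside.
- iron_rest: Bystander: dark folded steel rest 70 by 70 by 61 mm high; origin at the centre of its underside.
- ring_stick: Bystander: flat wooden sanding stick, 220 by 18 by 8 mm, lying on the bench; origin at the centre of its underside.
- screwdriver: Bystander: screwdriver with a blue handle, lying on the bench.
Not all that is in view belongs to the job. Several things have the shape of the block; the one meant has the colours described above.

How it is judged:
By the outcome, as a careful person would: the job done as asked, in the order asked, and still so for the second after the job is handed in, with the robot touching nothing.
It also fails if it takes over 72 s, if anything falls off the work surface, if the arm or the gripper's body presses on something with over 40 N, if the wrist force passes 120 N, or if a joint passes its speed limit or range.

## Robot

A 6-joint arm with a two-finger parallel gripper is mounted at the origin on the work surface. World frame = base frame: x ahead of the robot, y to its left, z up, the work surface at z = 0. Lengths are in mm, angles in rad, forces in N, time in s.
With the tool pointing down it reaches from about 350 to 775 mm from the base axis. Payload 7.3 kg.
Tool frame: the origin (TCP) lies midway between the tips of the shut fingers; the grasp point (between the pads) lies 19 mm behind it; x points along the fingers, y is the direction in which the jaws open and shut, and the axes are right-handed (so a half turn about x gives the same grasp; the last joint's range is limited). The gripper opens to 92 mm and grips with 3 to 60 N. Pads are 19 mm wide; open, the fingers measure 130 mm over their backs; the gripper's body (75 mm by 190 mm) begins 47 mm behind the grasp point.
Start: joints at [-0.146, 0.342, 1.524, -0, 1.275, -0.146], TCP at [525.019, 0.019, 226.741] pointing down, gripper open.
Joint ranges: [-2.53, 2.53], [-0.77, 2.02], [0.04, 2.7], [-1, 4.14], [0.28, 2.66], [-3.11, 3.11]. Speed limits (rad/s): [2.57, 2.57, 3.14, 3.14, 3.14, 3.14].

## Interface

Orientations are given as [roll, pitch, yaw] about the fixed x, y, z axes, in that order (R = Rz(yaw) Ry(pitch) Rx(roll)).
In Python, from plant import bot gives the robot as it stands. The module is installed in compiled form; this text tells all that it offers.
- The arm moves only by the shell command python3 -m handwheel 'ROWS' [OPENING]. ROWS is JSON, a list that holds one entry, the list of rows, each a list of 4 numbers: the shift along the tool's x, y, z in cm, then the turn about the tool's x in rad. A call has 1 to 8 rows; each row shifts and turns the commanded pose from where the row before left it, along the tool's axes as they then stand; what a row does not reach is not made up. A row lasts 1/12 s, in which the tool goes at most 41.7 mm and 7.16 degrees, less where a joint would pass 70% of its speed; a pose out of reach is approached as far as the arm can. A call is refused whole if a number of a shift passes 4.17 or a number of a turn 0.125, either way. A call with a gripper value outside its range is refused whole. OPENING is the opening, from 0 (shut) to 1 (fully open), set as the call begins (- or left out, the last holds). The fingers move at their own pace and stop on an object; the grip force is fixed at half the most. Time passes only in rows, so rows that do not move let the fingers close. It gives the time, the measured TCP pose, the force and the opening at its end, in the units of the state.
- bot.get_obs(): the state, without advancing time (a new reading comes with each control period).
- bot.capture(name): name is "scene" or "side" or "wrist"; returns (picture, depth): 400x640x3 uint8, red, green, blue; 400x640 float32, mm along the optical axis (not along the pixel's ray), 0 where there is no reading.
- bot.camera_model(name): a dict with "fx", "fy", "cx", "cy" (pixels), "position" and "rotation" of the camera in the world. Camera axes: x right, y down, z forward; pixel columns grow to the right and rows downward; lengths in mm; the calibration is good to about 2 mm. A picture is of the moment at which its call begins: read the wrist's pose just before it. camera_model takes no time and is no camera call; for the wrist camera it gives the pose at the moment of the call.
- bot.close_job(): hands the job in, once; it reports no verdict.
Trained networks look in the newest picture that a camera, given by its name, has taken for a name from the list of things; names that differ only in an ending like _2 or _b are one class to them, and where a whole thing is asked for, a point or a joint stands for the part that bears it (a point fixed in the world has none). Each returns a list of dicts, best first, with "conf" (0 to 1); they miss things now and then, are a little off and sometimes report something else, mostly with a low value. They report only what shows in the picture. A call takes as long as a camera call. They do not tell look-alikes from the thing itself.
- bot.find_in(camera, label): "bbox" ([left, top, width, height] in pixels, round what is visible of it).
- bot.spot_point(camera, label): "point" ([column, row] in pixels: a listed point, or the origin of a listed thing).
The state is a dict: "time": time; "joint_positions": joint angles; "dq": joint speeds; "tau": joint torques, N m; "tool_pos": TCP position; "tcp_rot": TCP orientation; "contact_force": force on the tool from outside, world axes, zero at the start; "moment": the same for the moment, N m; "grip_width": finger opening in mm.
Only numpy, scipy, OpenCV 4.12 (cv2) and the standard library are available. Lean on these libraries where they do the work, as an engineer would, in place of code of your own. Each camera call takes 0.05 s, during which the arm holds its last target.

## Working session

There is one attempt and no reset: what is moved stays moved. The work goes in short steps, Python scripts to look and compute and a shell command to move; the robot and the scene stay as the last step left them, time stands still between calls to the robot, and variables do not carry over. Pictures are saved under pics/ and viewed, and the job is handed in when it is done.

```bash
mkdir -p pics; cat > h.py <<'E'
import numpy as np, cv2
from plant import bot
from scipy.spatial.transform import Rotation as R
def cap(n,fn=None):
    p,d=bot.capture(n)
    if fn: cv2.imwrite('pics/'+fn,cv2.cvtColor(p,cv2.COLOR_RGB2BGR))
    return p,d
def ray(cm,px):
    v=np.array([(px[0]-cm['cx'])/cm['fx'],(px[1]-cm['cy'])/cm['fy'],1.0])
    Rm=np.array(cm['rotation']); 
    if Rm.shape!=(3,3): Rm=R.from_euler('xyz',Rm).as_matrix()
    return np.array(cm['position']),Rm@v
def at_depth(cm,px,d):
    o,v=ray(cm,px); return o+v*d
def at_z(cm,px,z):
    o,v=ray(cm,px); return o+v*(z-o[2])/v[2]
def proj(cm,P):
    Rm=np.array(cm['rotation']); c=Rm.T@(np.array(P)-np.array(cm['position']))
    return cm['fx']*c[0]/c[2]+cm['cx'],cm['fy']*c[1]/c[2]+cm['cy']
E
python3 - <<'E'
from h import *
np.set_printoptions(precision=3,suppress=True)
o=bot.get_obs();print({k:np.round(v,3) for k,v in o.items()})
for n in ['scene','side','wrist']:
    cm=bot.camera_model(n);print(n,cm)
    p,d=cap(n,n+'0.png')
    np.save(n+'0d.npy',d);np.save(n+'0p.npy',p)
    for l in ['key','keyhole','block_hole']:
        for r in bot.spot_point(n,l)[:3]:
            px=r['point'];print(n,l,round(r['conf'],2),np.round(px,1), np.round(at_z(cm,px,{'key':85,'keyhole':106,'block_hole':46}[l]),1))
E
```

```text
{'time': np.float64(0.0), 'joint_positions': array([-0.146,  0.343,  1.525, -0.   ,  1.275, -0.146]), 'dq': array([-0.001,  0.   ,  0.002,  0.   , -0.002,  0.   ]), 'tau': array([  0.001, -43.125, -24.422,   0.072,   0.056,  -0.   ]), 'tool_pos': array([524.601,   0.084, 226.051]), 'tcp_rot': array([-1.709,  1.569,  3.004]), 'contact_force': array([-0.931, -0.465, -0.039]), 'moment': array([-0.018, -0.011,  0.007]), 'grip_width': np.float64(92.193)}
scene {'fx': 485.07859716336077, 'fy': 485.07859716336077, 'cx': 322.5593752418704, 'cy': 201.1282988714027, 'position': array([1419.285, -707.466,  999.359]), 'rotation': array([-2.277, -0.009,  0.935])}
scene key 0.46 [330.9 188.2] [528.   -8.5  85. ]
scene keyhole 0.92 [328.7 185.9] [536.1 -23.3 106. ]
scene block_hole 0.83 [389.5 147.3] [428.8 324.4  46. ]
scene block_hole 0.65 [389.6 173.2] [539.9 223.2  46. ]
scene block_hole 0.59 [433.3 172.5] [620.7 341.8  46. ]
side {'fx': 393.43969751250097, 'fy': 393.43969751250097, 'cx': 319.9805861272611, 'cy': 202.03133249042978, 'position': array([402.327, 792.707, 570.261]), 'rotation': array([-2.075,  0.008, -2.952])}
side key 0.7 [358.8 171.5] [ 494.2 -274.8   85. ]
side key 0.55 [333.3 216.3] [527.5  -6.6  85. ]
side keyhole 0.74 [332.7 204.4] [532.4 -26.9 106. ]
side block_hole 0.78 [309.6 292.3] [537.1 221.3  46. ]
side block_hole 0.64 [354.4 335.9] [438.9 313.9  46. ]
wrist {'fx': 285.3191752804238, 'fy': 285.3191752804238, 'cx': 317.36475357933165, 'cy': 198.26083699018903, 'position': array([524.101,  74.626, 383.852]), 'rotation': array([ 2.862,  0.   , -0.   ])}
wrist key 0.68 [318.8 202.2] [525.5 -15.8  85. ]
wrist keyhole 0.78 [315.9 208.2] [522.5 -15.9 106. ]
```

View pics/scene0.png

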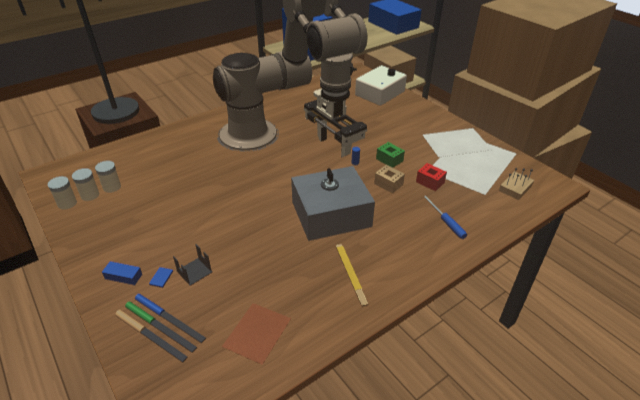

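View pics/side0.png

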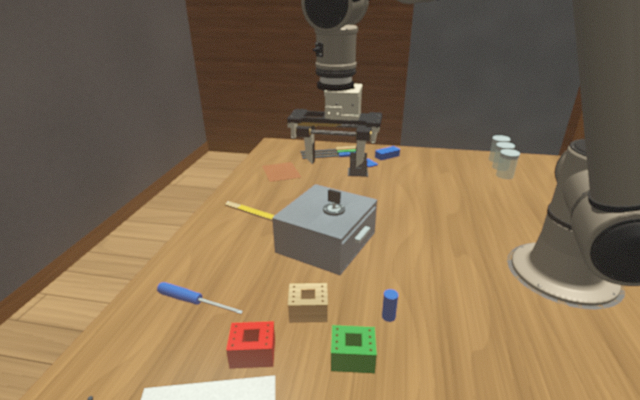

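View pics/wrist0.png

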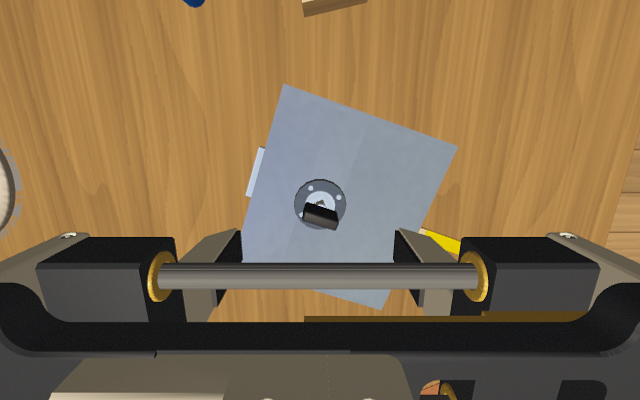

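```bash
cat >> h.py <<'E'
def cloud(cm,d):
    v,u=np.mgrid[0:d.shape[0],0:d.shape[1]]
    c=np.stack([(u-cm['cx'])/cm['fx']*d,(v-cm['cy'])/cm['fy']*d,d],-1)
    Rm=R.from_euler('xyz',cm['rotation']).as_matrix()
    return c@Rm.T+np.array(cm['position'])
def proj(cm,P):
    Rm=R.from_euler('xyz',cm['rotation']).as_matrix(); c=Rm.T@(np.array(P)-np.array(cm['position']))
    return cm['fx']*c[0]/c[2]+cm['cx'],cm['fy']*c[1]/c[2]+cm['cy']
E
python3 - <<'E'
from h import *
np.set_printoptions(precision=2,suppress=True)
for n in ['wrist','scene','side']:
    cm=bot.camera_model(n);d=np.load(n+'0d.npy');P=cloud(cm,d);ok=d>0
    def sel(lo,hi,x0=400,x1=670,y0=-160,y1=120): return ok&(P[...,2]>lo)&(P[...,2]<hi)&(P[...,0]>x0)&(P[...,0]<x1)&(P[...,1]>y0)&(P[...,1]<y1)
    m=sel(95,103.5); q=P[m]; print(n,'top',len(q),np.median(q[:,2]),cv2.minAreaRect(q[:,:2].astype(np.float32)))
    for k in range(3):
        r=cv2.minAreaRect(q[:,:2].astype(np.float32))
    m=sel(104,109,490,570,-60,30);q=P[m];print(' lock',len(q),q.mean(0),cv2.minEnclosingCircle(q[:,:2].astype(np.float32)))
    m=sel(125,160,490,570,-60,30);q=P[m];print(' bow',len(q),q.mean(0),q[:,2].max(),cv2.minAreaRect(q[:,:2].astype(np.float32)))
    m=sel(147,156,490,570,-60,30);q=P[m];print(' bowtop',len(q),q.mean(0) if len(q) else 0,cv2.minAreaRect(q[:,:2].astype(np.float32)) if len(q)>3 else 0)
    m=sel(40,52,480,600,170,280);q=P[m]
    if len(q)>5: print(' block',len(q),np.median(q[:,2]),cv2.minAreaRect(q[:,:2].astype(np.float32)))
E
```

```text
wrist top 25167 99.42215424256125 ((545.4580688476562, -19.71288299560547), (200.4228515625, 180.63330078125), 71.24004364013672)
 lock 1316 [526.53  -6.44 105.79] ((526.4052124023438, -12.884477615356445), 26.880905151367188)
 bow 670 [526.58 -10.58 145.5 ] 153.58218439580938 ((526.5189819335938, -12.7579345703125), (10.590614318847656, 32.0302619934082), 71.16095733642578)
 bowtop 418 [526.32 -12.   150.92] ((526.4976196289062, -12.855600357055664), (10.391948699951172, 32.007633209228516), 71.16095733642578)
 block 52 44.03195140084301 ((517.4920654296875, 189.16383361816406), (18.89451789855957, 2.8745296001434326), 4.155874729156494)
scene top 2450 99.16985640763755 ((546.3471069335938, -20.632835388183594), (202.75143432617188, 187.55397033691406), 71.3240737915039)
 lock 108 [531.42 -18.65 106.18] ((536.9046630859375, -19.41620635986328), 32.630950927734375)
 bow 60 [532.65 -18.42 142.98] 154.71043956973676 ((530.4517211914062, -16.222633361816406), (10.601130485534668, 32.25255584716797), 70.40284729003906)
 bowtop 25 [530.62 -16.45 150.89] ((529.8059692382812, -15.660269737243652), (10.415207862854004, 30.5929012298584), 68.20025634765625)
 block 267 44.58823501135862 ((539.8582153320312, 222.79974365234375), (78.17572784423828, 69.07886505126953), 12.039501190185547)
side top 2902 98.04920118184174 ((548.1273193359375, -18.3585205078125), (204.4669189453125, 182.66769409179688), 71.3131332397461)
 lock 115 [529.26  -8.43 104.98] ((528.6181030273438, -9.813118934631348), 26.154085159301758)
 bow 143 [528.7   -8.17 139.31] 150.72278910976615 ((529.2188110351562, -9.473670959472656), (10.82914924621582, 32.04814147949219), 71.35132598876953)
 bowtop 36 [528.62  -9.49 149.43] ((527.9193115234375, -9.37971305847168), (10.395356178283691, 29.51241683959961), 69.6697998046875)
 block 751 44.42838663695272 ((541.6781616210938, 225.2694549560547), (74.74199676513672, 63.34778594970703), 10.563644409179688)
```

```bash
cat >> h.py <<'E'
def st(tgt=None,yaw=None):
    o=bot.get_obs();T=R.from_euler('xyz',o['tcp_rot']).as_matrix();p=np.array(o['tool_pos'])
    np.set_printoptions(precision=3,suppress=True)
    a=np.degrees(np.arctan2(T[1,1],T[0,1]))
    print('t',round(float(o['time']),2),'p',p,'jaw',round(a,2),'xaxis',T[:,0],'F',o['contact_force'],'M',o['moment'],'w',round(float(o['grip_width']),2),'j6',round(float(o['joint_positions'][5]),3))
    if tgt is not None: print('shift tool cm',T.T@(np.array(tgt)-p)/10)
    if yaw is not None:
        e=-(yaw-a+90)%180-90 if False else -(((yaw-a)+90)%180-90); print('turn rad about tool x',np.radians(e))
    return o,T,p
E
python3 - <<'E'
from h import *
st([526.5,-12.9,190],71.2)
E
```

```text
t 0.6 p [525.023   0.042 226.762] jaw 0.0 xaxis [ 0. -0. -1.] F [-0.564 -0.054  0.191] M [-0.001 -0.011  0.004] w 91.87 j6 -0.146
shift tool cm [3.676 0.147 1.294]
turn rad about tool x -1.2426166407754407
```

```bash
python3 -m handwheel '[[[0.3,0,0,-0.124],[0.3,0,0,-0.124],[0.3,0,0,-0.124],[0.3,0,0,-0.124],[0.3,0,0,-0.124],[0.3,0,0,-0.124],[0.3,0,0,-0.124],[0.3,0,0,-0.124]]]'; python3 -m handwheel '[[[0,0,0,-0.124],[0,0,0,-0.1264]]]'; python3 -m handwheel '[[[0,0,0,-0.124],[0,0,0,-0.1246],[0,0,0,0],[0,0,0,0]]]'
python3 - <<'E'
from h import *
st([526.5,-12.9,180],71.2)
cm=bot.camera_model('wrist');p,d=cap('wrist','w1.png');P=cloud(cm,d);ok=d>0
def sel(lo,hi,x0=400,x1=670,y0=-160,y1=120): return ok&(P[...,2]>lo)&(P[...,2]<hi)&(P[...,0]>x0)&(P[...,0]<x1)&(P[...,1]>y0)&(P[...,1]<y1)
for a in [(95,103.5),(104,109,490,570,-60,30),(125,156,490,570,-60,30),(147,156,490,570,-60,30)]:
    q=P[sel(*a)];f=q[:,:2].astype(np.float32);print(a,len(q),np.median(q[:,2]),q[:,2].max(),cv2.minAreaRect(f),cv2.minEnclosingCircle(f))
E
```

```text
time: 1.27
tool_pos: [525.0, 0.0, 202.6]
tcp_rot: [0.604, 1.571, 0.031]
contact_force: [0.0, 0.1, 0.0]
grip_width: 91.8
time: 1.6
tool_pos: [525.0, 0.0, 202.8]
tcp_rot: [0.481, 1.571, 0.147]
contact_force: [0.7, -0.0, 0.1]
grip_width: 92.2
t 1.6 p [525.041   0.034 202.751] jaw 70.87 xaxis [ 0.  0. -1.] F [ 0.707 -0.028  0.07 ] M [ 0.057 -0.014 -0.083] w 92.2 j6 -1.383
shift tool cm [ 2.275 -1.174  0.561]
turn rad about tool x -0.005824264986262248
(95, 103.5) 26460 99.28964543600355 103.48228842954433 ((545.79736328125, -19.448898315429688), (200.8702850341797, 181.0006103515625), 71.32220458984375) ((545.169921875, -19.075742721557617), 133.87416076660156)
(104, 109, 490, 570, -60, 30) 1853 105.64582225681559 108.26334125377176 ((525.1958618164062, -12.34475326538086), (52.971248626708984, 51.38125991821289), 66.18749237060547) ((526.2070922851562, -12.558059692382812), 26.826492309570312)
(125, 156, 490, 570, -60, 30) 596 150.8350516957164 153.04232759072642 ((525.85595703125, -12.545689582824707), (10.046097755432129, 31.506685256958008), 71.16650390625) ((525.8488159179688, -13.088043212890625), 16.017641067504883)
(147, 156, 490, 570, -60, 30) 487 151.0331260873955 153.04232759072642 ((525.9202880859375, -12.57453727722168), (9.689014434814453, 31.48343276977539), 70.34691619873047) ((525.8209838867188, -13.271124839782715), 15.944604873657227)out of range: a turn must lie within [-0.125, 0.125]
```

View pics/w1.png

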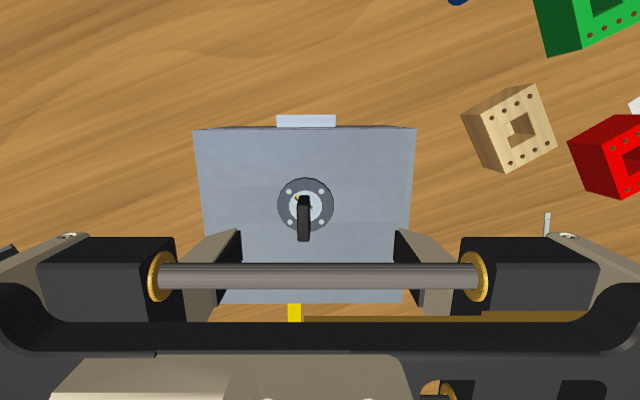

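```bash
python3 -m handwheel '[[[1,-0.58,0.28,-0.003],[1.2,-0.59,0.28,-0.003],[0,0,0,0],[0,0,0,0]]]'
python3 - <<'E'
from h import *
st([526.2,-12.7,125],71.2)
E
```

```text
time: 1.98
tool_pos: [526.0, -13.2, 179.9]
tcp_rot: [-3.005, 1.569, 2.952]
contact_force: [-0.1, 0.5, 0.5]
grip_width: 92.0
t 1.98 p [526.05  -13.201 179.868] jaw 71.3 xaxis [-0.002  0.    -1.   ] F [-0.126  0.541  0.516] M [ 0.094  0.017 -0.01 ] w 92.0 j6 -1.415
shift tool cm [5.487 0.054 0.009]
turn rad about tool x 0.0018053168851807507
```

```bash
python3 -m handwheel '[[[1.5,0.05,0,0],[1.5,0,0,0],[1.5,0,0,0],[0.99,0,0,0],[0,0,0,0],[0,0,0,0]]]'
cat >> h.py <<'E'
def samp(n=6,cam='wrist'):
    L=[]
    for i in range(n):
        o=bot.get_obs();L.append(np.r_[o['moment'],o['contact_force'],o['tau'][5],o['joint_positions'][5],o['tool_pos']])
        if i<n-1: bot.capture(cam)
    L=np.array(L);np.set_printoptions(precision=4,suppress=True)
    print('Mz',L[:,2],'mean',L.mean(0)[:3],'sd',L.std(0)[:3],'F',L.mean(0)[3:6],'tau6',L[:,6].mean(),L[:,6].std(),'j6',L[:,7].mean(),'p',L.mean(0)[8:])
    return L
E
python3 - <<'E'
from h import *
samp(6);st([526.2,-12.7,125],71.2)
E
```

```text
time: 2.48
tool_pos: [526.8, -12.3, 126.0]
tcp_rot: [3.1, 1.571, 2.775]
contact_force: [-0.2, 0.0, 0.7]
grip_width: 92.0
Mz [ 0.0577  0.0627 -0.026   0.0187 -0.0227  0.0327] mean [ 0.0932 -0.0624  0.0205] sd [0.0251 0.0225 0.035 ] F [0.0166 0.1532 0.32  ] tau6 0.004664071930164937 0.0020523432437447374 j6 -1.4153991026316675 p [527.2048 -12.4199 126.6042]
t 2.73 p [527.212 -12.433 126.683] jaw 71.42 xaxis [ 0.002 -0.    -1.   ] F [ 0.155 -0.113 -0.262] M [ 0.133 -0.091  0.033] w 91.92 j6 -1.416
shift tool cm [ 0.168 -0.058 -0.088]
turn rad about tool x 0.003907862313912078
```

```bash
python3 - <<'E'
from h import *
for i in range(6):
    p,d=bot.capture('wrist');o=bot.get_obs();print(o['time'],o['tool_pos'],o['joint_positions'],o['tau'][5],o['moment'])
cv2.imwrite('pics/w2.png',cv2.cvtColor(p,cv2.COLOR_RGB2BGR))
E
```

```text
2.7833 [527.10900038 -12.41980045 126.55344691] [-1.68968786e-01  4.47776743e-01  1.66140011e+00 -4.25607887e-06
  1.03095050e+00 -1.41552112e+00] 0.0016067844262579456 [ 0.06947395 -0.06366194  0.04923916]
2.8333 [526.98441927 -12.42051509 126.37845451] [-1.69038821e-01  4.47980484e-01  1.66162741e+00  5.02550151e-05
  1.03089630e+00 -1.41555972e+00] 0.0012253165914444253 [ 0.09139047 -0.07677674 -0.0145633 ]
2.8833 [526.87393403 -12.42626087 126.25791817] [-1.69063306e-01  4.48090826e-01  1.66183588e+00  8.16674977e-06
  1.03084571e+00 -1.41556251e+00] 0.0009493913239566609 [ 0.05789604 -0.04342721 -0.00319991]
2.9333 [526.83068018 -12.38570354 126.15573961] [-1.68997146e-01  4.48245651e-01  1.66190691e+00  1.58809863e-06
  1.03081479e+00 -1.41563284e+00] 0.0006603868496313225 [ 0.07938166 -0.02324213  0.00119731]
2.9833 [526.8045113  -12.40029378 126.07353476] [-1.69043025e-01  4.48360602e-01  1.66198070e+00  2.04155526e-05
  1.03073593e+00 -1.41560938e+00] 0.0005188902287045494 [ 0.06782247 -0.02980002 -0.01649516]
3.0333 [526.75334273 -12.39728935 125.9772364 ] [-1.69034704e-01  4.48504578e-01  1.66205104e+00 -1.61844055e-05
  1.03072795e+00 -1.41564188e+00] 0.00037738367609563284 [ 0.0965674  -0.05242369  0.00144527]
```

View pics/w2.png

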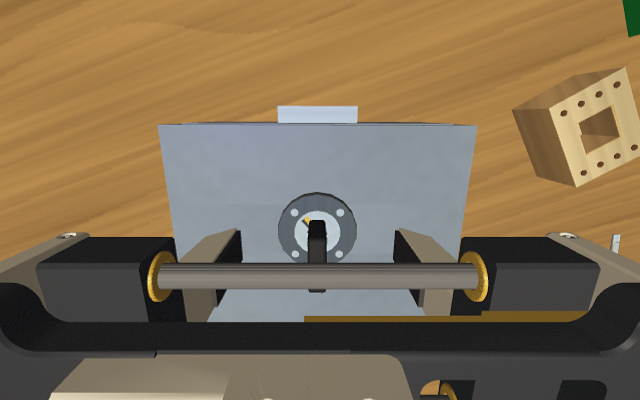

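```bash
python3 -m handwheel '[[[0,0,0,0],[0,0,0,0],[0,0,0,0],[0,0,0,0]]]' 0; python3 -m handwheel '[[[0,0,0,0],[0,0,0,0],[0,0,0,0],[0,0,0,0]]]'
python3 - <<'E'
from h import *
samp(6);st([526.2,-12.7,125],71.2)
E
```

```text
time: 3.37
tool_pos: [526.7, -12.4, 125.8]
tcp_rot: [-0.522, 1.571, -0.846]
contact_force: [-0.1, -0.6, -0.4]
grip_width: 69.5
time: 3.7
tool_pos: [526.7, -12.4, 125.8]
tcp_rot: [-0.043, 1.571, -0.367]
contact_force: [0.2, -0.7, -0.6]
grip_width: 42.8
Mz [ 0.0149  0.0027 -0.0038 -0.0056 -0.0548  0.0082] mean [ 0.0718 -0.0543 -0.0064] sd [0.0142 0.0346 0.0227] F [-0.2626 -0.1209 -0.0729] tau6 0.00010975896543641284 2.8890953944370307e-05 j6 -1.4156476116574017 p [526.7094 -12.3881 125.8355]
t 3.95 p [526.703 -12.391 125.844] jaw 71.42 xaxis [ 0.  0. -1.] F [-0.702 -0.158 -0.259] M [ 0.07  -0.108  0.008] w 23.1 j6 -1.416
shift tool cm [ 0.084 -0.045 -0.038]
turn rad about tool x 0.003886143101249702
```

```bash
python3 -m handwheel '[[[0.06,-0.02,-0.02,0],[0,0,0,0],[0,0,0,0],[0,0,0,0],[0,0,0,0],[0,0,0,0]]]'
python3 - <<'E'
from h import *
samp(5);st([526.2,-12.7,125],71.2)
E
```

```text
time: 4.45
tool_pos: [526.4, -12.5, 125.2]
tcp_rot: [-2.806, 1.571, -3.131]
contact_force: [0.4, 0.1, -0.7]
grip_width: 9.8
Mz [-0.0531  0.0264  0.0039 -0.001   0.0359] mean [ 0.0837 -0.035   0.0024] sd [0.0232 0.0332 0.0309] F [ 0.1739  0.1069 -0.6733] tau6 3.180794124091335e-06 2.8103297565048863e-05 j6 -1.415966539005891 p [526.4413 -12.5091 125.2098]
t 4.65 p [526.458 -12.505 125.222] jaw 71.43 xaxis [ 0. -0. -1.] F [-1.135  0.407 -0.325] M [ 0.083 -0.035  0.036] w 10.03 j6 -1.416
shift tool cm [ 0.022 -0.027 -0.018]
turn rad about tool x 0.003931142086832517
```

```bash
cat >> h.py <<'E'
def drawer(cam='side',fn=None):
    cm=bot.camera_model(cam);p,d=cap(cam,fn);P=cloud(cm,d);a=np.radians(-18.75)
    q=P[(d>0)]-np.array([545.7,-19.5,0]);x=q[:,0]*np.cos(a)+q[:,1]*np.sin(a);y=-q[:,0]*np.sin(a)+q[:,1]*np.cos(a);z=q[:,2]
    m=(z>20)&(z<95)&(abs(y)<80)&(x>-160)&(x<-60)
    print('drawer xmin pct',np.percentile(x[m],[1,10,30]),m.sum(),'t',bot.get_obs()['time'])
E
python3 - <<'E'
from h import *
drawer()
E
for i in 1; do :; done
python3 -m handwheel '[[[0,0,0,0.035],[0,0,0,0.035],[0,0,0,0.035],[0,0,0,0],[0,0,0,0]]]'
python3 - <<'E'
from h import *
samp(4,'side');st()
E
```

```text
drawer xmin pct [-100.78460344  -95.19554742  -88.88955463] 718 t 4.7
time: 5.12
tool_pos: [526.3, -12.7, 125.2]
tcp_rot: [-1.802, 1.57, -2.23]
contact_force: [-0.1, -2.4, 0.2]
grip_width: 9.7
Mz [-0.0246  0.0426  0.043   0.0043] mean [-0.236   0.1636  0.0163] sd [0.0166 0.0108 0.0284] F [-0.7207 -1.7439 -0.0486] tau6 0.05586743907770142 0.05090571084172533 j6 -1.3119411725623684 p [526.3119 -12.6888 125.2127]
t 5.27 p [526.306 -12.697 125.197] jaw 65.45 xaxis [-0. -0. -1.] F [-1.477 -1.603 -0.452] M [-0.251  0.17   0.004] w 9.83 j6 -1.312
```

```bash
sed -i "s/'tau6',L\[:,6\].mean(),L\[:,6\].std()/'tau6',L[:,6]/" h.py; sed -i "s/    return L$/    print('t',o['time']);return L/" h.py
python3 - <<'E'
from h import *
samp(4,'side')
E
python3 -m handwheel '[[[0,0,0,0.02],[0,0,0,0.015],[0,0,0,0],[0,0,0,0],[0,0,0,0],[0,0,0,0]]]'
python3 - <<'E'
from h import *
samp(4,'side');st()
E
```

```text
Mz [0.0043 0.0113 0.0137 0.0197] mean [-0.309   0.1827  0.0123] sd [0.0341 0.0342 0.0055] F [-0.8458 -1.5226 -0.5484] tau6 [0.0131 0.0135 0.0159 0.0187] j6 -1.3115126410001074 p [526.3258 -12.677  125.2136]
t 5.4167
time: 5.92
tool_pos: [526.3, -12.7, 125.2]
tcp_rot: [-1.929, 1.57, -2.393]
contact_force: [-2.6, -4.7, 1.3]
grip_width: 9.8
Mz [0.0587 0.057  0.1088 0.0332] mean [-0.8719  0.5351  0.0644] sd [0.032  0.0407 0.0275] F [-2.5627 -4.3718  0.5206] tau6 [0.0533 0.054  0.0542 0.0543] j6 -1.2760933879800302 p [526.2511 -12.7445 125.1916]
t 6.0667
t 6.07 p [526.245 -12.762 125.187] jaw 63.42 xaxis [-0. -0. -1.] F [-2.479 -4.279  0.626] M [-0.903  0.54   0.033] w 9.76 j6 -1.276
```

```bash

python3 -m handwheel '[[[0,0,0,0.015],[0,0,0,0],[0,0,0,0]]]'
python3 - <<'E'
from h import *
samp(3,'side');st()
E
```

```text
time: 6.32
tool_pos: [526.2, -12.8, 125.2]
tcp_rot: [-1.886, 1.57, -2.365]
contact_force: [-3.0, -4.7, 1.0]
grip_width: 9.9
Mz [0.0114 0.0219 0.1036] mean [-0.9543  0.575   0.0456] sd [0.0385 0.0065 0.0412] F [-2.7045 -4.7131  0.8224] tau6 [0.0887 0.0656 0.0602] j6 -1.261068418621336 p [526.183  -12.8274 125.1805]
t 6.4167
t 6.42 p [526.189 -12.844 125.183] jaw 62.56 xaxis [-0.001 -0.001 -1.   ] F [-2.574 -4.857  1.029] M [-0.967  0.578  0.104] w 9.81 j6 -1.261
```

```bash

python3 -m handwheel '[[[0,0,0,0.015],[0,0,0,0],[0,0,0,0],[0,0,0,0]]]'
python3 - <<'E'
from h import *
samp(3,'side')
E
python3 -m handwheel '[[[0,0,0,0.015],[0,0,0,0],[0,0,0,0],[0,0,0,0]]]'
python3 - <<'E'
from h import *
samp(3,'side');st();drawer('side','s3.png')
E
```

```text
time: 6.75
tool_pos: [526.1, -12.9, 125.2]
tcp_rot: [-1.883, 1.57, -2.377]
contact_force: [-3.2, -5.4, 0.4]
grip_width: 9.9
Mz [0.0759 0.0664 0.0516] mean [-1.0189  0.6304  0.0646] sd [0.0331 0.0284 0.01  ] F [-3.2052 -4.6293  0.4558] tau6 [0.0656 0.0637 0.0634] j6 -1.2460942594494562 p [526.1185 -12.9199 125.1852]
t 6.85
time: 7.18
tool_pos: [526.1, -13.0, 125.2]
tcp_rot: [-1.858, 1.57, -2.367]
contact_force: [-2.9, -5.5, 1.4]
grip_width: 9.7
Mz [0.0664 0.0894 0.0776] mean [-1.0868  0.6648  0.0778] sd [0.0393 0.0199 0.0094] F [-3.6953 -5.8619  0.8898] tau6 [0.07   0.0681 0.0678] j6 -1.2311207238210498 p [526.0595 -13.0143 125.1815]
t 7.2833
t 7.28 p [526.072 -13.02  125.186] jaw 60.84 xaxis [-0.001 -0.001 -1.   ] F [-5.195 -5.642  0.866] M [-1.059  0.672  0.078] w 10.07 j6 -1.231
drawer xmin pct [-100.755  -95.085  -88.848] 720 t 7.3333
```

```bash
python3 - <<'E'
from h import *
p,d=cap('wrist');a=cv2.imread('pics/w2.png')[180:300,240:400]
b=cv2.cvtColor(p,cv2.COLOR_RGB2BGR)[180:300,240:400]
cv2.imwrite('pics/w3.png',np.vstack([cv2.resize(x,(400,300),interpolation=cv2.INTER_CUBIC) for x in (a,b)]))
samp(2)
E
```

```text
Mz [0.0387 0.0282] mean [-1.1199  0.667   0.0335] sd [0.013  0.0183 0.0053] F [-3.6555 -5.0182  0.5723] tau6 [0.0678 0.0677] j6 -1.231101766960537 p [526.047  -13.0117 125.1782]
t 7.4333
```

View pics/w3.png

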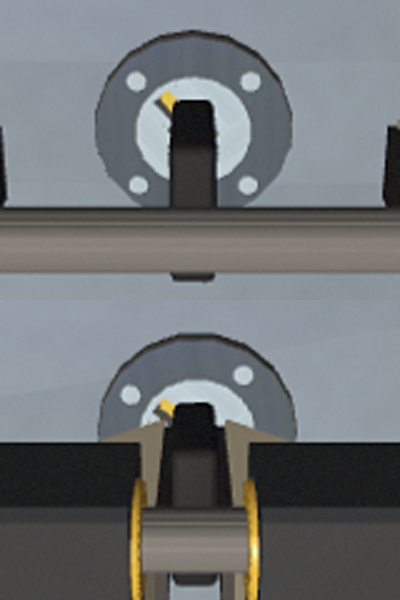

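```bash

python3 - <<'E'
from h import *
o,T,p=st([526.05-0.25,-13.0-0.4,125.2])
E
```

```text
t 7.43 p [526.042 -13.01  125.192] jaw 60.84 xaxis [-0.001 -0.001 -1.   ] F [-3.822 -4.573  0.619] M [-1.107  0.685  0.028] w 9.38 j6 -1.231
shift tool cm [-0.001 -0.046 -0.002]
```

```bash

python3 -m handwheel '[[[0,-0.04,0,0],[0,0,0,0],[0,0,0,0]]]'
python3 - <<'E'
from h import *
samp(4,'side')
E
```

```text
time: 7.68
tool_pos: [526.0, -13.1, 125.2]
tcp_rot: [-1.984, 1.57, -2.493]
contact_force: [-2.4, -4.8, 0.7]
grip_width: 9.8
Mz [0.1055 0.0818 0.0141 0.0654] mean [-0.9182  0.5617  0.0667] sd [0.021  0.0295 0.0336] F [-3.1651 -5.0611  0.7975] tau6 [0.0555 0.0569 0.0572 0.0573] j6 -1.2318155061019045 p [526.0061 -13.1065 125.1864]
t 7.8333
```

```bash

python3 -m handwheel '[[[0,-0.04,0,0.015],[0,0,0,0],[0,0,0,0]]]'
python3 - <<'E'
from h import *
samp(4,'side')
E
python3 -m handwheel '[[[0,-0.04,0,0.015],[0,0,0,0],[0,0,0,0]]]'
python3 - <<'E'
from h import *
samp(4,'side')
drawer()
E
```

```text
time: 8.08
tool_pos: [526.0, -13.2, 125.2]
tcp_rot: [-2.432, 1.571, -2.956]
contact_force: [-1.2, -2.8, -0.4]
grip_width: 9.6
Mz [0.1183 0.0878 0.0642 0.1035] mean [-0.7305  0.5345  0.0934] sd [0.048  0.0317 0.02  ] F [-2.4123 -3.2262  0.1738] tau6 [0.1264 0.0946 0.0844 0.082 ] j6 -1.2176149612328835 p [525.9556 -13.2233 125.1976]
t 8.2333
time: 8.48
tool_pos: [525.9, -13.3, 125.2]
tcp_rot: [1.62, 1.57, 1.08]
contact_force: [-2.7, -1.5, 0.0]
grip_width: 10.2
Mz [0.095  0.0609 0.0976 0.0959] mean [-0.3355  0.4124  0.0873] sd [0.0311 0.0479 0.0153] F [-2.0373 -1.7313 -0.1664] tau6 [0.1339 0.102  0.0909 0.0873] j6 -1.2031524299819507 p [525.8942 -13.3425 125.2172]
t 8.6333
drawer xmin pct [-100.9465  -95.2632  -88.8679] 718 t 8.6833
```

```bash
python3 - <<'E'
from h import *
p,d=cap('wrist')
b=cv2.cvtColor(p,cv2.COLOR_RGB2BGR)[170:310,250:390]
cv2.imwrite('pics/w4.png',cv2.resize(cv2.convertScaleAbs(b,alpha=1.8),(590,590),interpolation=cv2.INTER_CUBIC))
samp(2)
E
```

```text
Mz [0.0522 0.0791] mean [-0.2094  0.3828  0.0657] sd [0.0032 0.0191 0.0135] F [-1.7595 -1.7033  0.0542] tau6 [0.0853 0.085 ] j6 -1.203139700215718 p [525.8777 -13.3697 125.2003]
t 8.7833
```

View pics/w4.png

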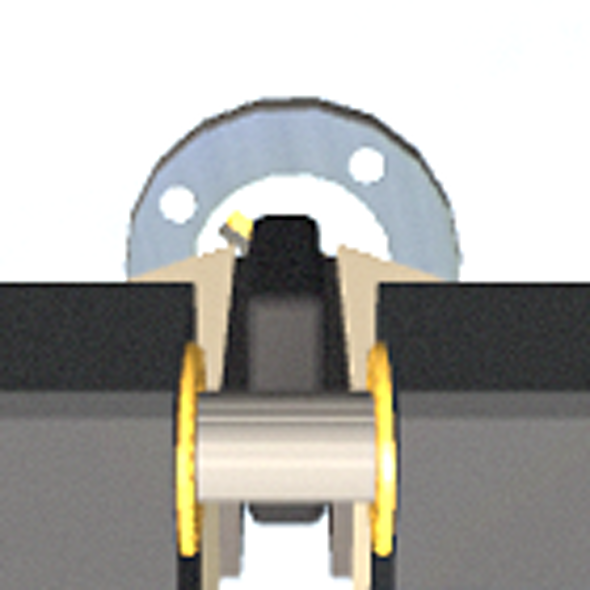

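```bash

python3 -m handwheel '[[[0,0,0,-0.015],[0,0,0,0],[0,0,0,0],[0,0,0,0]]]'
python3 - <<'E'
from h import *
samp(3,'side')
E
python3 -m handwheel '[[[0,0,0,-0.02],[0,0,0,0],[0,0,0,0],[0,0,0,0]]]'
python3 - <<'E'
from h import *
samp(3,'side')
E
python3 -m handwheel '[[[0,0,0,-0.02],[0,0,0,0],[0,0,0,0],[0,0,0,0]]]'
python3 - <<'E'
from h import *
samp(3,'side')
E
```

```text
time: 9.12
tool_pos: [525.9, -13.4, 125.2]
tcp_rot: [1.764, 1.57, 1.24]
contact_force: [-1.7, 0.0, -1.0]
grip_width: 9.3
Mz [0.0197 0.0484 0.0456] mean [0.0499 0.2955 0.0379] sd [0.0325 0.0241 0.0129] F [-1.7436  0.3311 -1.2311] tau6 [0.0348 0.0396 0.0409] j6 -1.2180836874272345 p [525.8843 -13.3841 125.2154]
t 9.2167
time: 9.55
tool_pos: [526.1, -13.4, 125.3]
tcp_rot: [0.885, 1.57, 0.38]
contact_force: [-0.5, 1.3, -1.2]
grip_width: 9.9
Mz [ 0.0006 -0.0141  0.0044] mean [ 0.2498  0.0917 -0.003 ] sd [0.0131 0.0288 0.0079] F [-0.658   1.0121 -1.2264] tau6 [0.0036 0.011  0.0132] j6 -1.2380635344105155 p [526.0359 -13.4358 125.2748]
t 9.65
time: 9.98
tool_pos: [526.0, -13.5, 125.3]
tcp_rot: [0.74, 1.57, 0.256]
contact_force: [-0.3, 1.4, -0.9]
grip_width: 9.6
Mz [0.0162 0.006  0.0101] mean [ 0.3737 -0.0059  0.0107] sd [0.0099 0.0232 0.0042] F [-0.145   1.1192 -0.8415] tau6 [-0.0101 -0.0023  0.0001] j6 -1.258072197053505 p [525.9859 -13.4773 125.2831]
t 10.0833
```

```bash

python3 -m handwheel '[[[0,0,0,0.01],[0,0,0,0.01],[0,0,0,0.01],[0,0,0,0.01],[0,0,0,0.008],[0,0,0,0],[0,0,0,0],[0,0,0,0]]]'
python3 - <<'E'
from h import *
samp(4,'side');st()
E
python3 -m handwheel '[[[0,0,0,0.007],[0,0,0,0.006],[0,0,0,0],[0,0,0,0],[0,0,0,0]]]'
python3 - <<'E'
from h import *
samp(4,'side');st();drawer()
E
```

```text
time: 10.75
tool_pos: [526.0, -13.5, 125.3]
tcp_rot: [0.542, 1.57, 0.009]
contact_force: [1.8, 1.5, -0.4]
grip_width: 9.7
Mz [0.0884 0.074  0.0506 0.1106] mean [ 0.5051 -0.1573  0.0809] sd [0.0071 0.0467 0.0218] F [ 0.8941  2.0166 -0.5975] tau6 [0.0733 0.0706 0.0703 0.0708] j6 -1.210218415322701 p [525.9422 -13.5321 125.2805]
t 10.9
t 10.9 p [525.942 -13.522 125.277] jaw 59.51 xaxis [ 0.  0. -1.] F [ 0.792  2.041 -0.492] M [ 0.495 -0.194  0.111] w 10.15 j6 -1.21
time: 11.32
tool_pos: [525.9, -13.6, 125.3]
tcp_rot: [0.472, 1.571, -0.073]
contact_force: [1.7, 2.7, -0.8]
grip_width: 10.0
Mz [0.0807 0.0907 0.0949 0.1256] mean [ 0.5159 -0.184   0.098 ] sd [0.0079 0.0277 0.0168] F [1.0026 2.1458 0.1577] tau6 [0.1036 0.1011 0.1007 0.1009] j6 -1.197172690232423 p [525.92   -13.5594 125.2759]
t 11.4667
t 11.47 p [525.926 -13.57  125.278] jaw 58.76 xaxis [ 0. -0. -1.] F [0.813 1.589 0.328] M [ 0.507 -0.216  0.126] w 9.87 j6 -1.197
drawer xmin pct [-100.831  -95.346  -88.85 ] 722 t 11.5167
```

```bash

python3 -m handwheel '[[[0,0,0,-0.02],[0,0,0,-0.02],[0,0,0,-0.02],[0,0,0,-0.02],[0,0,0,-0.02],[0,0,0,0],[0,0,0,0],[0,0,0,0]]]'
python3 - <<'E'
from h import *
samp(4,'side');st([526.25,-12.65,125.2])
E
```

```text
time: 12.18
tool_pos: [525.7, -13.5, 125.2]
tcp_rot: [-3.067, 1.571, 2.771]
contact_force: [0.1, 2.7, -0.5]
grip_width: 9.7
Mz [ 0.0423 -0.0289  0.0251 -0.0066] mean [0.6467 0.0137 0.008 ] sd [0.035  0.0189 0.0276] F [0.1398 2.7051 0.2005] tau6 [-0.0122 -0.0037 -0.002  -0.0019] j6 -1.2969672213286356 p [525.7632 -13.5191 125.2029]
t 12.3333
t 12.33 p [525.778 -13.53  125.214] jaw 64.48 xaxis [-0.  0. -1.] F [0.263 2.721 0.685] M [ 0.629  0.005 -0.007] w 9.74 j6 -1.297
shift tool cm [0.001 0.1   0.005]
```

```bash

python3 -m handwheel '[[[0,0.05,0,0],[0,0.05,0,0],[0,0,0,0],[0,0,0,0],[0,0,0,0],[0,0,0,0]]]'
python3 - <<'E'
from h import *
samp(5,'side');st([526.25,-12.65,125.2])
E
```

```text
time: 12.83
tool_pos: [526.4, -12.9, 125.3]
tcp_rot: [-0.6, 1.57, -1.046]
contact_force: [0.0, -0.6, -0.5]
grip_width: 9.9
Mz [-0.0381  0.0414  0.0031 -0.0272  0.052 ] mean [-0.0928 -0.0769  0.0063] sd [0.0364 0.0102 0.0359] F [-0.1298 -0.7589 -0.5709] tau6 [0.0048 0.0057 0.0066 0.0075 0.0084] j6 -1.2953010448523432 p [526.3433 -12.8592 125.2442]
t 13.0333
t 13.03 p [526.343 -12.818 125.25 ] jaw 64.49 xaxis [ 0. -0. -1.] F [ 0.145 -0.72  -0.931] M [-0.128 -0.075  0.052] w 10.11 j6 -1.295
shift tool cm [ 0.005  0.011 -0.016]
```

```bash
cat > q.py <<'E'
from h import *
samp(2,'side')
E
for i in 1 2 3; do :; done
python3 -m handwheel '[[[0,0,0,0.01],[0,0,0,0.01],[0,0,0,0.01],[0,0,0,0],[0,0,0,0]]]' >/dev/null; python3 q.py
python3 -m handwheel '[[[0,0,0,0.01],[0,0,0,0.01],[0,0,0,0],[0,0,0,0]]]' >/dev/null; python3 q.py
python3 -m handwheel '[[[0,0,0,0.01],[0,0,0,0.01],[0,0,0,0],[0,0,0,0]]]' >/dev/null; python3 q.py
```

```text
Mz [0.0208 0.0511] mean [-0.5605  0.0576  0.036 ] sd [0.012  0.0182 0.0151] F [-0.8511 -3.5238 -0.8101] tau6 [0.0692 0.0438] j6 -1.265284031153724 p [526.2073 -12.8939 125.2147]
t 13.5
Mz [0.0734 0.0238] mean [-0.968   0.2505  0.0486] sd [0.0154 0.0373 0.0248] F [-1.322  -4.8167 -0.2314] tau6 [0.0877 0.0627] j6 -1.2453034721755225 p [526.1778 -12.9153 125.2329]
t 13.8833
Mz [0.0243 0.0685] mean [-1.1018  0.336   0.0464] sd [0.0042 0.0318 0.0221] F [-1.9185 -5.4227 -0.4263] tau6 [0.0778 0.0611] j6 -1.2253475905859978 p [526.0819 -13.0209 125.2061]
t 14.2667
```

```bash

python3 -m handwheel '[[[0,0,0,0.01],[0,0,0,0.01],[0,0,0,0],[0,0,0,0]]]' >/dev/null; python3 q.py
python3 -m handwheel '[[[0,0,0,0.01],[0,0,0,0.01],[0,0,0,0],[0,0,0,0]]]' >/dev/null; python3 q.py
```

```text
Mz [0.0688 0.0575] mean [-1.1665  0.3468  0.0631] sd [0.0077 0.0169 0.0057] F [-1.8043 -6.0539 -0.0058] tau6 [0.0999 0.0833] j6 -1.205394429073451 p [526.0115 -13.0833 125.2112]
t 14.65
Mz [0.1055 0.1506] mean [-1.1584  0.4112  0.128 ] sd [0.0433 0.0051 0.0226] F [-1.7072 -5.9279  0.6796] tau6 [0.1111 0.0945] j6 -1.1854167904383763 p [525.9891 -13.0812 125.1967]
t 15.0333
```

```bash

python3 -m handwheel '[[[0,0,0,-0.02],[0,0,0,-0.02],[0,0,0,0],[0,0,0,0],[0,0,0,0]]]' >/dev/null; python3 q.py
python3 -m handwheel '[[[0,0,0,-0.02],[0,0,0,0],[0,0,0,0],[0,0,0,0]]]' >/dev/null; python3 q.py
python3 -m handwheel '[[[0,0,0,-0.02],[0,0,0,0],[0,0,0,0],[0,0,0,0]]]' >/dev/null; python3 q.py
python3 -m handwheel '[[[0,0,0,-0.03],[0,0,0,0],[0,0,0,0],[0,0,0,0]]]' >/dev/null; python3 q.py
```

```text
Mz [0.069  0.0611] mean [-1.0049  0.287   0.065 ] sd [0.0046 0.0029 0.004 ] F [-1.4747 -5.2458 -0.148 ] tau6 [0.0481 0.0508] j6 -1.225369841383681 p [526.1441 -12.9251 125.211 ]
t 15.5
Mz [-0.0007 -0.0187] mean [-0.9809  0.1995 -0.0097] sd [0.0036 0.0159 0.009 ] F [-1.036  -4.8783 -0.2638] tau6 [0.0434 0.048 ] j6 -1.244984535517757 p [526.2461 -12.7933 125.2273]
t 15.8833
Mz [-0.0055  0.0579] mean [-0.8739  0.1538  0.0262] sd [0.0058 0.0508 0.0317] F [-0.7975 -4.2556 -0.4756] tau6 [0.0358 0.0429] j6 -1.26506220951152 p [526.3144 -12.6617 125.2381]
t 16.2667
Mz [-0.0176  0.02  ] mean [-0.629  -0.0617  0.0012] sd [0.0025 0.0005 0.0188] F [ 0.262  -2.8714 -1.271 ] tau6 [0.0232 0.0323] j6 -1.294577096625247 p [526.4354 -12.5236 125.2602]
t 16.65
```

```bash
cat > q.py <<'E'
from h import *
import sys
o0=bot.get_obs()
L=samp(3,'side');m=L[1:].mean(0)
s=m[8]*.3214+m[9]*.9469;th=m[7]+1.416
print('>> turn deg %.2f s %.2f u %.2f tau %.4f'%(np.degrees(th),s,s+11*th,m[6]))
E
python3 -m handwheel '[[[0,0.01,0,0.015],[0,0.01,0,0.015],[0,0.01,0,0.015],[0,0,0,0],[0,0,0,0]]]' >/dev/null; python3 q.py
python3 -m handwheel '[[[0,0.02,0,0.015],[0,0,0,0.015],[0,0,0,0],[0,0,0,0]]]' >/dev/null; python3 q.py
```

```text
Mz [0.057  0.0758 0.0738] mean [-1.0034  0.1759  0.0689] sd [0.0252 0.0319 0.0085] F [-0.8877 -5.3139 -0.6235] tau6 [0.0821 0.0567 0.0508] j6 -1.2486349187456776 p [526.2516 -12.715  125.2362]
t 17.1667
>> turn deg 9.59 s 157.09 u 158.93 tau 0.0537
Mz [0.067  0.0182 0.043 ] mean [-1.2791  0.3201  0.0427] sd [0.0156 0.0097 0.0199] F [-1.598  -6.4472 -0.3702] tau6 [0.0958 0.0706 0.0649] j6 -1.218285794397185 p [526.1412 -12.8303 125.2321]
t 17.6
>> turn deg 11.33 s 156.96 u 159.13 tau 0.0678
```

```bash

python3 -m handwheel '[[[0,0.02,0,0.015],[0,0.01,0,0.015],[0,0,0,0],[0,0,0,0]]]' >/dev/null; python3 q.py
python3 -m handwheel '[[[0,0.02,0,0.015],[0,0.01,0,0.015],[0,0,0,0],[0,0,0,0]]]' >/dev/null; python3 q.py
```

```text
Mz [0.0996 0.0544 0.0526] mean [-1.5541  0.5137  0.0689] sd [0.0074 0.0315 0.0217] F [-2.652  -7.8829  0.0077] tau6 [0.1198 0.0945 0.0887] j6 -1.187791203349702 p [526.0595 -12.9012 125.2311]
t 18.0333
>> turn deg 13.07 s 156.86 u 159.37 tau 0.0916
Mz [0.1125 0.1225 0.0955] mean [-1.6782  0.616   0.1102] sd [0.0168 0.0083 0.0111] F [-3.0258 -8.4479  0.3324] tau6 [0.1181 0.0928 0.087 ] j6 -1.1572550399567751 p [526.0823 -12.7755 125.2012]
t 18.4667
>> turn deg 14.82 s 156.99 u 159.83 tau 0.0899
```

```bash

python3 -m handwheel '[[[0,0,0,0],[0,0,0,0],[0,0,0,0],[0,0,0,0]]]' >/dev/null; python3 q.py; python3 - <<'E'
from h import *
drawer()
E
```

```text
Mz [0.1145 0.0782 0.0803] mean [-1.7202  0.5982  0.091 ] sd [0.0126 0.0189 0.0166] F [-3.174  -8.7328  0.9303] tau6 [0.0856 0.0856 0.0856] j6 -1.157263231939964 p [526.075  -12.7587 125.1987]
t 18.9
>> turn deg 14.83 s 157.00 u 159.84 tau 0.0856
drawer xmin pct [-100.89166798  -95.04163644  -88.87904243] 717 t 18.95
```

```bash
python3 - <<'E'
from h import *
p,d=cap('wrist')
b=cv2.cvtColor(p,cv2.COLOR_RGB2BGR)[170:310,250:390]
cv2.imwrite('pics/w5.png',cv2.resize(cv2.convertScaleAbs(b,alpha=2.5,beta=20),(590,590),interpolation=cv2.INTER_CUBIC))
p,d=cap('side')
b=cv2.cvtColor(p,cv2.COLOR_RGB2BGR)[160:280,260:400]
cv2.imwrite('pics/s5.png',cv2.resize(b,(700,600),interpolation=cv2.INTER_CUBIC))
E
```

```text
(no output)
```

View pics/w5.png

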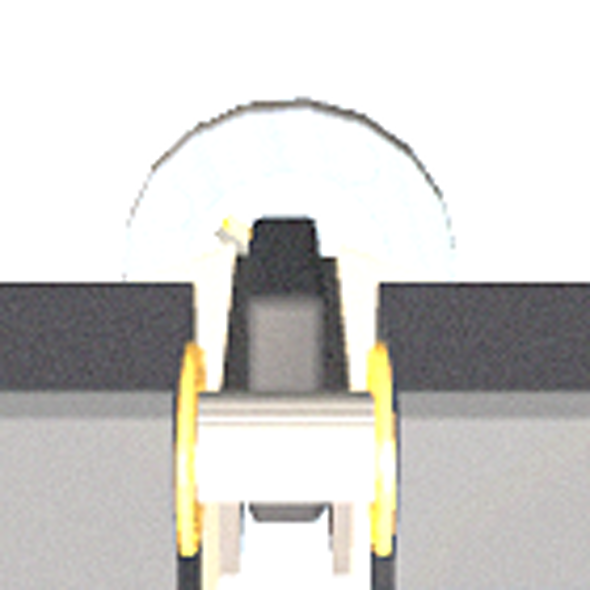

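View pics/s5.png

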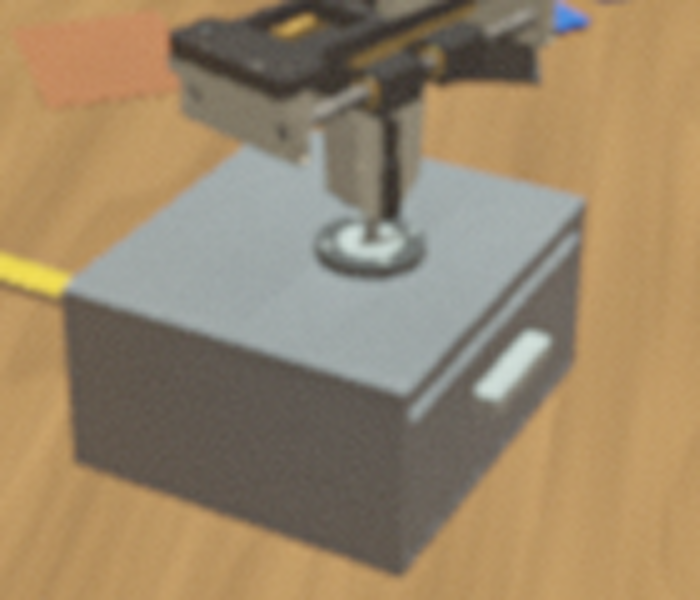

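```bash

python3 -m handwheel '[[[0,-0.02,0,0.01],[0,-0.01,0,0.01],[0,0,0,0.01],[0,0,0,0],[0,0,0,0]]]' >/dev/null; python3 q.py
python3 -m handwheel '[[[0,0.01,0,0.015],[0,0,0,0.015],[0,0,0,0],[0,0,0,0]]]' >/dev/null; python3 q.py;  python3 - <<'E'
from h import *
drawer()
E
```

```text
Mz [0.0875 0.1063 0.0396] mean [-1.5596  0.5083  0.0778] sd [0.022  0.0196 0.0281] F [-2.2664 -6.8757  0.1352] tau6 [0.1059 0.0892 0.0854] j6 -1.1277866431106816 p [526.0222 -12.8334 125.2082]
t 19.5667
>> turn deg 16.51 s 156.91 u 160.08 tau 0.0873
Mz [0.1745 0.0873 0.0793] mean [-1.5605  0.5546  0.1137] sd [0.0191 0.0299 0.0431] F [-3.4005 -7.8158  0.6581] tau6 [0.1148 0.0898 0.0841] j6 -1.097590762630194 p [526.0016 -12.7767 125.1969]
t 20.0
>> turn deg 18.24 s 156.96 u 160.46 tau 0.0870
drawer xmin pct [-100.6300233   -95.31170323  -88.84869023] 717 t 20.05
```

```bash

python3 -m handwheel '[[[0,-0.04,0,0.01],[0,-0.04,0,0.01],[0,0,0,0],[0,0,0,0],[0,0,0,0]]]' >/dev/null; python3 q.py
python3 -m handwheel '[[[0,0,0,0.01],[0,0,0,0.01],[0,0,0,0],[0,0,0,0]]]' >/dev/null; python3 q.py;  python3 - <<'E'
from h import *
drawer()
E
```

```text
Mz [0.1203 0.1489 0.0961] mean [-1.148   0.2975  0.1218] sd [0.0087 0.0187 0.0216] F [-1.1614 -5.1627 -0.1337] tau6 [0.0881 0.0869 0.0868] j6 -1.0790077452201408 p [525.904  -12.9604 125.2305]
t 20.5667
>> turn deg 19.31 s 156.75 u 160.46 tau 0.0869
Mz [0.0841 0.1004 0.0204] mean [-1.13    0.2966  0.0683] sd [0.0117 0.0264 0.0345] F [-2.1218 -5.0257 -0.241 ] tau6 [0.1066 0.09   0.0863] j6 -1.0589766102334224 p [525.8956 -12.9146 125.2253]
t 21.0
>> turn deg 20.45 s 156.79 u 160.72 tau 0.0882
drawer xmin pct [-100.7823133   -95.47267443  -88.94459742] 720 t 21.05
```

```bash
cat >> q.py <<'E'
drawer()
E
python3 -m handwheel '[[[0,0,0,0.012],[0,0,0,0.012],[0,0.01,0,0.012],[0,0,0,0],[0,0,0,0]]]' >/dev/null; python3 q.py
python3 -m handwheel '[[[0,0,0,0.012],[0,0,0,0.012],[0,0.01,0,0.012],[0,0,0,0],[0,0,0,0]]]' >/dev/null; python3 q.py
```

```text
Mz [0.1045 0.0821 0.0842] mean [-1.1254  0.3465  0.0903] sd [0.0276 0.0177 0.0101] F [-2.2014 -5.7396 -0.1077] tau6 [0.1097 0.0895 0.0849] j6 -1.022835909920593 p [525.9057 -12.8601 125.2242]
t 21.5667
>> turn deg 22.53 s 156.85 u 161.17 tau 0.0872
drawer xmin pct [-100.8215  -95.5554  -88.8598] 725 t 21.6167
Mz [0.0796 0.0841 0.0559] mean [-1.14    0.3609  0.0732] sd [0.0265 0.025  0.0123] F [-1.9198 -5.8622  0.1303] tau6 [0.1095 0.0892 0.0847] j6 -0.9866309107146577 p [525.8879 -12.8069 125.2108]
t 22.1333
>> turn deg 24.60 s 156.88 u 161.61 tau 0.0869
drawer xmin pct [-100.8929  -95.701   -88.8537] 721 t 22.1833
```

```bash

python3 -m handwheel '[[[0,0,0,0.012],[0,0,0,0.012],[0,0.01,0,0.012],[0,0,0,0],[0,0,0,0]]]' >/dev/null; python3 q.py|grep -v Mz
```

```text
t 22.7
>> turn deg 26.67 s 156.98 u 162.10 tau 0.0867
drawer xmin pct [-100.7281  -95.4335  -88.8807] 726 t 22.75
```

```bash

python3 -m handwheel '[[[0,0,0,0.012],[0,0,0,0.012],[0,0.01,0,0.012],[0,0,0,0],[0,0,0,0]]]' >/dev/null; python3 q.py|grep -v Mz
```

```text
t 23.2667
>> turn deg 28.74 s 157.03 u 162.54 tau 0.0865
drawer xmin pct [-100.7236  -95.2084  -88.8779] 720 t 23.3167
```

```bash

python3 -m handwheel '[[[0,0,0,0.012],[0,0,0,0.012],[0,0,0,0.012],[0,0,0,0],[0,0,0,0]]]' >/dev/null; python3 q.py
```

```text
Mz [0.0927 0.0845 0.111 ] mean [-1.1768  0.4902  0.0961] sd [0.0685 0.004  0.0111] F [-2.7989 -5.2604  0.2255] tau6 [0.1141 0.0941 0.0896] j6 -0.8783345370452391 p [525.908  -12.6509 125.2101]
t 23.8333
>> turn deg 30.81 s 157.04 u 162.96 tau 0.0918
drawer xmin pct [-100.8734  -95.4835  -88.947 ] 721 t 23.8833
```

```bash

python3 -m handwheel '[[[0,0,0,0.012],[0,0,0,0.012],[0,0,0,0],[0,0,0,0]]]' >/dev/null; python3 q.py
```

```text
Mz [0.0564 0.0734 0.0846] mean [-1.1547  0.4635  0.0715] sd [0.0091 0.0333 0.0116] F [-2.4472 -5.7486  0.5148] tau6 [0.114  0.094  0.0896] j6 -0.8543412401573556 p [525.9051 -12.6264 125.1937]
t 24.3167
>> turn deg 32.18 s 157.07 u 163.25 tau 0.0918
drawer xmin pct [-100.7857  -95.477   -88.9272] 726 t 24.3667
```

```bash

python3 -m handwheel '[[[0,0,0,0.012],[0,0,0,0.012],[0,0,0,0],[0,0,0,0]]]' >/dev/null; python3 q.py
```

```text
Mz [0.0871 0.0504 0.0955] mean [-1.1334  0.4953  0.0777] sd [0.015  0.022  0.0196] F [-2.0613 -5.0889  0.772 ] tau6 [0.1143 0.0944 0.0898] j6 -0.8303500718287165 p [525.9105 -12.5891 125.207 ]
t 24.8
>> turn deg 33.55 s 157.11 u 163.55 tau 0.0921
drawer xmin pct [-100.8681  -95.1739  -88.966 ] 713 t 24.85
```

```bash

python3 -m handwheel '[[[0,0,0,0.012],[0,0,0,0.012],[0,0,0,0],[0,0,0,0]]]' >/dev/null; python3 q.py
```

```text
Mz [0.0321 0.0913 0.099 ] mean [-1.1125  0.4518  0.0741] sd [0.0164 0.0306 0.0299] F [-2.6329 -5.8391  0.4023] tau6 [0.1092 0.0893 0.0848] j6 -0.8063406604303577 p [525.9089 -12.5607 125.2011]
t 25.2833
>> turn deg 34.93 s 157.13 u 163.84 tau 0.0871
drawer xmin pct [-100.9179  -95.5636  -89.0764] 731 t 25.3333
```

```bash

python3 -m handwheel '[[[0,0,0,0.012],[0,0,0,0.012],[0,0,0,0],[0,0,0,0]]]' >/dev/null; python3 q.py
```

```text
Mz [0.016  0.0568 0.0358] mean [-0.6007  0.3014  0.0362] sd [0.0273 0.027  0.0167] F [-2.3535 -2.8435 -0.3693] tau6 [0.0796 0.0477 0.0362] j6 -0.7832324062202742 p [526.3221 -12.0658 125.1988]
t 25.7667
>> turn deg 36.25 s 157.74 u 164.70 tau 0.0420
drawer xmin pct [-140.1622 -134.5047 -128.2531] 740 t 25.8167
```

```bash

python3 -m handwheel '[[[0,-0.02,0,-0.02],[0,-0.02,0,-0.02],[0,-0.02,0,-0.02],[0,0,0,-0.02],[0,0,0,-0.02],[0,0,0,0],[0,0,0,0]]]' >/dev/null; python3 q.py; python3 -c "
from h import *
st([526.25,-12.65,125.2])"
```

```text
Mz [ 0.0148 -0.0317  0.0277] mean [ 0.0533 -0.0095  0.0036] sd [0.0342 0.0053 0.0255] F [-0.158   0.2686  0.0082] tau6 [-0.0796 -0.0258 -0.0067] j6 -0.8840941068410242 p [526.0864 -12.4736 125.2545]
t 26.5
>> turn deg 30.48 s 157.25 u 163.10 tau -0.0163
drawer xmin pct [-140.1479 -134.8108 -128.2087] 736 t 26.55
t 26.55 p [526.072 -12.518 125.259] jaw 40.93 xaxis [ 0.  0. -1.] F [ 0.549  0.137 -0.15 ] M [ 0.036 -0.088  0.005] w 9.59 j6 -0.884
shift tool cm [0.006 0.005 0.022]
```

Free again, centred, drawer out. Now anticlockwise.

```bash

python3 -m handwheel '[[[0,0,0,-0.015],[0,0,0,-0.015],[0,0,0,-0.015],[0,0,0,-0.015],[0,0,0,-0.015],[0,0,0,-0.015],[0,0,0,0],[0,0,0,0]]]' >/dev/null; python3 q.py|grep -v drawer
python3 -m handwheel '[[[0,0,0,-0.015],[0,0,0,-0.015],[0,0,0,-0.015],[0,0,0,0],[0,0,0,0]]]' >/dev/null; python3 q.py|grep -v drawer
python3 -m handwheel '[[[0,0,0,-0.012],[0,0,0,-0.012],[0,0,0,-0.012],[0,0,0,0],[0,0,0,0]]]' >/dev/null; python3 q.py|grep -v drawer
```

```text
Mz [ 0.0036  0.0044 -0.0158] mean [ 0.3771 -0.2628 -0.0026] sd [0.0123 0.0039 0.0094] F [ 0.8406  2.2883 -0.484 ] tau6 [-0.0779 -0.0376 -0.0233] j6 -0.9740997606416587 p [526.0823 -12.515  125.2465]
t 27.3167
>> turn deg 25.32 s 157.21 u 162.07 tau -0.0305
Mz [-0.039  -0.0527 -0.0282] mean [ 0.3491 -0.3087 -0.04  ] sd [0.0246 0.0242 0.01  ] F [ 1.0801  1.3496 -0.5994] tau6 [-0.0781 -0.0377 -0.0232] j6 -1.0191961741669495 p [526.0542 -12.6094 125.2544]
t 27.8833
>> turn deg 22.74 s 157.13 u 161.50 tau -0.0305
Mz [-0.04   -0.0108 -0.0364] mean [ 0.3555 -0.2645 -0.029 ] sd [0.0164 0.0165 0.013 ] F [ 0.6145  1.4483 -0.4145] tau6 [-0.066  -0.0338 -0.0222] j6 -1.0551596716183156 p [526.0523 -12.6007 125.2578]
t 28.45
>> turn deg 20.68 s 157.14 u 161.11 tau -0.0280
```

```bash

python3 -m handwheel '[[[0,0,0,-0.015],[0,0,0,-0.015],[0,0,0,-0.015],[0,0,0,-0.015],[0,0,0,-0.015],[0,0,0,-0.015],[0,0,0,-0.015],[0,0,0,-0.015]]]' >/dev/null
python3 -m handwheel '[[[0,0,0,-0.015],[0,0,0,-0.015],[0,0,0,-0.015],[0,0,0,-0.015],[0,0,0,-0.015],[0,0,0,-0.015],[0,0,0,0],[0,0,0,0]]]' >/dev/null; python3 q.py|grep -v drawer
python3 -m handwheel '[[[0,0,0,-0.015],[0,0,0,-0.015],[0,0,0,-0.015],[0,0,0,-0.015],[0,0,0,-0.015],[0,0,0,-0.015],[0,0,0,0],[0,0,0,0]]]' >/dev/null; python3 q.py|grep -v drawer
```

```text
Mz [ 0.0412 -0.0499 -0.0392] mean [ 0.3761 -0.3401 -0.016 ] sd [0.0027 0.0216 0.0407] F [ 1.613   1.0084 -0.6831] tau6 [-0.0767 -0.0364 -0.0221] j6 -1.265122743332606 p [526.0356 -12.6068 125.2467]
t 29.9333
>> turn deg 8.65 s 157.13 u 158.79 tau -0.0293
Mz [-0.0081 -0.0454  0.028 ] mean [ 0.366  -0.2938 -0.0085] sd [0.0289 0.0377 0.0299] F [ 1.5276  1.5676 -0.6027] tau6 [-0.0772 -0.0369 -0.0226] j6 -1.3551225096197044 p [526.0316 -12.608  125.2529]
t 30.75
>> turn deg 3.49 s 157.13 u 157.80 tau -0.0298
```

```bash

python3 -m handwheel '[[[0,0,0,-0.015],[0,0,0,-0.015],[0,0,0,-0.015],[0,0,0,-0.015],[0,0,0,-0.015],[0,0,0,-0.015],[0,0,0,0],[0,0,0,0]]]' >/dev/null; python3 q.py|grep -v drawer
python3 -m handwheel '[[[0,0,0,-0.012],[0,0,0,-0.012],[0,0,0,-0.012],[0,0,0,0],[0,0,0,0]]]' >/dev/null; python3 q.py|grep -v drawer
python3 -m handwheel '[[[0,0,0,-0.012],[0,0,0,-0.012],[0,0,0,-0.012],[0,0,0,0],[0,0,0,0]]]' >/dev/null; python3 q.py|grep -v drawer
```

```text
Mz [-0.0365 -0.0324 -0.015 ] mean [ 0.4205 -0.3067 -0.028 ] sd [0.0121 0.0376 0.0093] F [ 1.3329  1.8196 -0.155 ] tau6 [-0.0771 -0.0368 -0.0225] j6 -1.4451088239447725 p [525.9926 -12.5814 125.2235]
t 31.5667
>> turn deg -1.66 s 157.14 u 156.82 tau -0.0296
Mz [ 0.0195 -0.0413  0.0004] mean [ 0.4083 -0.2627 -0.0072] sd [0.0245 0.0335 0.0254] F [ 0.6208  1.8315 -0.671 ] tau6 [-0.0657 -0.0335 -0.022 ] j6 -1.4811606904238648 p [526.0151 -12.5692 125.2297]
t 32.1333
>> turn deg -3.73 s 157.16 u 156.45 tau -0.0277
Mz [-0.016   0.0388 -0.0289] mean [ 0.4433 -0.2255 -0.002 ] sd [0.0235 0.0395 0.0293] F [ 1.0567  1.6645 -0.0652] tau6 [-0.0659 -0.0336 -0.0221] j6 -1.5171617808815616 p [526.0115 -12.5747 125.2201]
t 32.7
>> turn deg -5.79 s 157.15 u 156.04 tau -0.0279
```

```bash
python3 - <<'E'
from h import *
cm=bot.camera_model('wrist')  # for intrinsics; pose relative to tool
o=bot.get_obs();T=R.from_euler('xyz',o['tcp_rot']).as_matrix();p=np.array(o['tool_pos'])
Rc=R.from_euler('xyz',cm['rotation']).as_matrix();rel_R=T.T@Rc;rel_p=T.T@(np.array(cm['position'])-p)
# w2: p=(526.75,-12.40,126.0), jaw 71.43
def pose(pp,jaw):
    a=np.radians(jaw);y=np.array([np.cos(a),np.sin(a),0]);x=np.array([0,0,-1.]);z=np.cross(x,y);T=np.stack([x,y,z],1)
    c=dict(cm);c['position']=np.array(pp)+T@rel_p;c['rotation']=R.from_matrix(T@rel_R).as_euler('xyz');return c
for fn,pp,j in [('w2.png',(526.75,-12.4,126.0),71.43),('w1.png',(525.04,0.03,202.75),70.87)]:
    c=pose(pp,j);im=cv2.imread('pics/'+fn)
    hsv=cv2.cvtColor(im,cv2.COLOR_BGR2HSV)
    # rectify lock face
    S=8;out=np.zeros((480,480,3),np.uint8);g=np.mgrid[0:480,0:480]
    a=np.radians(-18.75);bx=np.array([np.cos(a),np.sin(a),0]);by=np.array([-np.sin(a),np.cos(a),0])
    xb=-(g[0]-240)/S; # up = -x_box
    xb=(g[0]-240)/S; yb=-(g[1]-240)/S   # up -> -x, left-> +y? up=-x, right = rotate cw of up from above
    yb=(g[1]-240)/S
    P=np.array([526.2,-12.7,106])+xb[...,None]*bx+yb[...,None]*by
    Rm=R.from_euler('xyz',c['rotation']).as_matrix();q=(P-c['position'])@Rm
    u=(c['fx']*q[...,0]/q[...,2]+c['cx']).astype(np.float32);v=(c['fy']*q[...,1]/q[...,2]+c['cy']).astype(np.float32)
    out=cv2.remap(im,u,v,cv2.INTER_LINEAR)
    cv2.circle(out,(240,240),27*S,(0,0,255),1)
    cv2.imwrite('pics/rect_'+fn,out)
E
```

```text
(no output)
```

View pics/rect_w2.png

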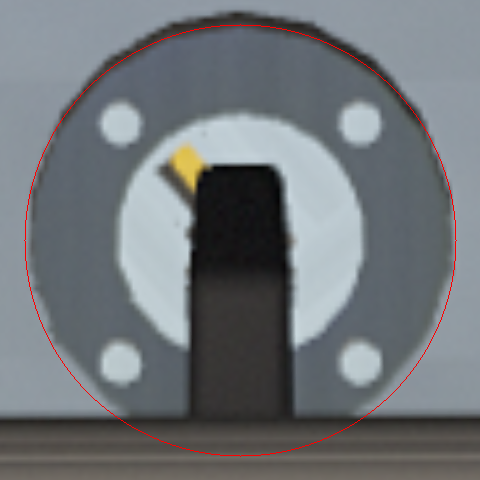

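```bash

python3 -m handwheel '[[[0,0,0,-0.015],[0,0,0,-0.015],[0,0,0,-0.015],[0,0,0,-0.015],[0,0,0,-0.015],[0,0,0,0],[0,0,0,0]]]' >/dev/null; python3 q.py|grep '>>'
python3 -m handwheel '[[[0,0,0,-0.015],[0,0,0,-0.015],[0,0,0,-0.015],[0,0,0,-0.015],[0,0,0,0],[0,0,0,0]]]' >/dev/null; python3 q.py|grep '>>'
python3 -m handwheel '[[[0,0,0,-0.015],[0,0,0,-0.015],[0,0,0,-0.015],[0,0,0,-0.015],[0,0,0,0],[0,0,0,0]]]' >/dev/null; python3 q.py|grep '>>'
python3 -m handwheel '[[[0,0,0,-0.015],[0,0,0,-0.015],[0,0,0,-0.015],[0,0,0,0],[0,0,0,0]]]' >/dev/null; python3 q.py
python3 -m handwheel '[[[0,0,0,-0.015],[0,0,0,-0.015],[0,0,0,0],[0,0,0,0]]]' >/dev/null; python3 q.py
```

```text
>> turn deg -10.09 s 157.13 u 155.19 tau -0.0298
>> turn deg -13.53 s 157.14 u 154.54 tau -0.0301
>> turn deg -16.96 s 157.12 u 153.87 tau -0.0302
Mz [-0.0216 -0.0314  0.037 ] mean [ 0.4715 -0.     -0.0053] sd [0.0283 0.024  0.0302] F [-0.6105  1.722  -0.3592] tau6 [-0.0781 -0.0378 -0.0234] j6 -1.757169474732075 p [525.9915 -12.5832 125.2255]
t 35.3
>> turn deg -19.55 s 157.13 u 153.38 tau -0.0306
drawer xmin pct [-140.0594 -134.5469 -128.1732] 741 t 35.35
Mz [-0.0203 -0.012  -0.0325] mean [ 0.4426  0.0626 -0.0216] sd [0.0172 0.0072 0.0084] F [-0.7363  1.7354 -0.1449] tau6 [-0.0773 -0.038  -0.0238] j6 -1.7872057751614436 p [525.9806 -12.5904 125.2096]
t 35.7833
>> turn deg -21.27 s 157.12 u 153.04 tau -0.0309
drawer xmin pct [-140.0836 -134.2676 -128.216 ] 731 t 35.8333
```

```bash

python3 -m handwheel '[[[0,0,0,-0.015],[0,0,0,-0.015],[0,0,0,0],[0,0,0,0]]]' >/dev/null; python3 q.py|grep '>>'
python3 -m handwheel '[[[0,0,0,-0.015],[0,0,0,-0.015],[0,0,0,0],[0,0,0,0]]]' >/dev/null; python3 q.py|grep '>>'
python3 -m handwheel '[[[0,0,0,-0.015],[0,0,0,-0.015],[0,0,0,0],[0,0,0,0]]]' >/dev/null; python3 q.py|grep '>>'
python3 -m handwheel '[[[0,0,0,-0.015],[0,0,0,-0.015],[0,0,0,0],[0,0,0,0]]]' >/dev/null; python3 q.py|grep '>>'
```

```text
>> turn deg -22.98 s 157.14 u 152.72 tau -0.0311
>> turn deg -24.70 s 157.15 u 152.40 tau -0.0312
>> turn deg -26.42 s 157.13 u 152.06 tau -0.0311
>> turn deg -28.14 s 157.14 u 151.73 tau -0.0313
```

```bash

python3 -m handwheel '[[[0,0,0,-0.015],[0,0,0,-0.012],[0,0,0,0],[0,0,0,0]]]' >/dev/null; python3 q.py|grep '>>'
python3 -m handwheel '[[[0,0,0,-0.015],[0,0,0,-0.012],[0,0,0,0],[0,0,0,0]]]' >/dev/null; python3 q.py|grep '>>'
python3 -m handwheel '[[[0,0,0,-0.015],[0,0,0,-0.012],[0,0,0,0],[0,0,0,0]]]' >/dev/null; python3 q.py|grep '>>'
```

```text
>> turn deg -29.69 s 157.15 u 151.45 tau -0.0290
>> turn deg -31.23 s 157.15 u 151.15 tau -0.0291
>> turn deg -32.78 s 157.16 u 150.87 tau -0.0292
```

```bash

python3 -m handwheel '[[[0,0,0,-0.01],[0,0,0,-0.01],[0,0,0,0],[0,0,0,0]]]' >/dev/null; python3 q.py|grep -v drawer
python3 -m handwheel '[[[0,0,0,-0.01],[0,0,0,-0.01],[0,0,0,0],[0,0,0,0]]]' >/dev/null; python3 q.py|grep -v drawer
```

```text
Mz [-0.0352 -0.0847 -0.0213] mean [ 0.4268  0.1967 -0.0471] sd [0.0151 0.0079 0.0272] F [-1.0962  1.2786 -0.4694] tau6 [-0.0581 -0.0319 -0.0225] j6 -2.008190249382423 p [526.0467 -12.58   125.2395]
t 39.65
>> turn deg -33.93 s 157.15 u 150.64 tau -0.0272
Mz [ 0.0201 -0.011  -0.0497] mean [ 0.4428  0.1971 -0.0135] sd [0.0089 0.0306 0.0286] F [-1.4218  0.8952 -1.194 ] tau6 [-0.0582 -0.0319 -0.0225] j6 -2.028216036214874 p [526.039  -12.5841 125.233 ]
t 40.1333
>> turn deg -35.08 s 157.15 u 150.42 tau -0.0272
```

```bash

python3 -m handwheel '[[[0,0,0,-0.01],[0,0,0,-0.01],[0,0,0,0],[0,0,0,0]]]' >/dev/null; python3 q.py|grep -v drawer
python3 -m handwheel '[[[0,0,0,-0.01],[0,0,0,-0.01],[0,0,0,0],[0,0,0,0]]]' >/dev/null; python3 q.py|grep -v drawer
```

```text
Mz [-0.0287  0.006  -0.0106] mean [ 0.4365  0.1916 -0.0111] sd [0.0215 0.0109 0.0142] F [-1.074   0.9008 -0.7519] tau6 [-0.0579 -0.0316 -0.0221] j6 -2.0482005906021397 p [526.0321 -12.5783 125.2374]
t 40.6167
>> turn deg -36.22 s 157.16 u 150.21 tau -0.0268
Mz [-0.0765 -0.0336  0.0661] mean [ 0.3862  0.2069 -0.0147] sd [0.0277 0.0342 0.0597] F [-0.9256  1.2905 -0.9023] tau6 [-0.0572 -0.031  -0.0215] j6 -2.068196224304875 p [526.0522 -12.5975 125.2377]
t 41.1
>> turn deg -37.37 s 157.15 u 149.98 tau -0.0263
```

```bash

python3 -m handwheel '[[[0,0,0,-0.01],[0,0,0,-0.01],[0,0,0,0],[0,0,0,0]]]' >/dev/null; python3 q.py|grep -v drawer
python3 -m handwheel '[[[0,0,0,-0.01],[0,0,0,-0.01],[0,0,0,0],[0,0,0,0]]]' >/dev/null; python3 q.py|grep -v drawer
```

```text
Mz [-0.0167 -0.0534 -0.0371] mean [ 0.4     0.1518 -0.0357] sd [0.0111 0.0407 0.015 ] F [-0.2421  1.1973 -0.4519] tau6 [-0.0566 -0.0303 -0.0209] j6 -2.0881888988200448 p [526.0589 -12.5818 125.2523]
t 41.5833
>> turn deg -38.51 s 157.17 u 149.78 tau -0.0256
Mz [-0.0515  0.0065 -0.0189] mean [ 0.3348  0.1981 -0.0213] sd [0.0165 0.006  0.0237] F [-1.4429  1.3659 -0.5079] tau6 [-0.0568 -0.0305 -0.0211] j6 -2.108205510424826 p [526.0553 -12.5909 125.2417]
t 42.0667
>> turn deg -39.66 s 157.15 u 149.54 tau -0.0258
```

```bash

python3 -m handwheel '[[[0,0,0,-0.01],[0,0,0,-0.01],[0,0,0,0],[0,0,0,0]]]' >/dev/null; python3 q.py|grep -v drawer
python3 -m handwheel '[[[0,0,0,-0.01],[0,0,0,-0.01],[0,0,0,0],[0,0,0,0]]]' >/dev/null; python3 q.py|grep -v drawer
```

```text
Mz [-0.0103 -0.014  -0.0225] mean [ 0.3531  0.1612 -0.0156] sd [0.0166 0.0156 0.0051] F [-0.5251  0.8212 -0.8979] tau6 [-0.057  -0.0307 -0.0212] j6 -2.1281970913787966 p [526.0582 -12.5937 125.2479]
t 42.55
>> turn deg -40.80 s 157.15 u 149.31 tau -0.0259
Mz [-0.0008 -0.0243 -0.0508] mean [ 0.3186  0.1264 -0.0253] sd [0.0229 0.0046 0.0204] F [-0.5537  0.6098 -1.0562] tau6 [-0.0572 -0.0309 -0.0215] j6 -2.148214460537589 p [526.0702 -12.5917 125.2521]
t 43.0333
>> turn deg -41.95 s 157.15 u 149.10 tau -0.0262
```

```bash
sed -i 's/samp(3/samp(2/' q.py; sed -i '/^drawer/d' q.py
python3 -m handwheel '[[[0,0,0,-0.012],[0,0,0,-0.012],[0,0,0,0],[0,0,0,0]]]' >/dev/null; python3 q.py|grep  -v '^t'
python3 -m handwheel '[[[0,0,0,-0.012],[0,0,0,-0.012],[0,0,0,0],[0,0,0,0]]]' >/dev/null; python3 q.py|grep -v '^t'
```

```text
Mz [-0.0323  0.0045] mean [ 0.3067  0.1396 -0.0139] sd [0.0312 0.0127 0.0184] F [-0.7462  0.6986 -1.4069] tau6 [-0.065  -0.0334] j6 -2.172250663419911 p [526.0633 -12.5882 125.2555]
>> turn deg -43.33 s 157.16 u 148.85 tau -0.0334
Mz [-0.0404 -0.0596] mean [ 0.2807  0.0719 -0.05  ] sd [0.0407 0.0197 0.0096] F [ 0.1184  0.7732 -0.6871] tau6 [-0.0653 -0.0336] j6 -2.196213467604049 p [526.083  -12.5961 125.2508]
>> turn deg -44.70 s 157.16 u 148.58 tau -0.0336
```

```bash

python3 -m handwheel '[[[0,0,0,-0.012],[0,0,0,-0.012],[0,0,0,0],[0,0,0,0]]]' >/dev/null; python3 q.py|grep  -v '^t'
python3 -m handwheel '[[[0,0,0,-0.012],[0,0,0,-0.012],[0,0,0,0],[0,0,0,0]]]' >/dev/null; python3 q.py
```

```text
Mz [-0.046  -0.0315] mean [ 0.2284  0.0589 -0.0388] sd [0.0301 0.0194 0.0072] F [-0.4531  0.2244 -0.5072] tau6 [-0.0656 -0.0341] j6 -2.2202355406187806 p [526.0785 -12.6104 125.2603]
>> turn deg -46.07 s 157.13 u 148.29 tau -0.0341
Mz [-0.0412 -0.0154] mean [ 0.202   0.0519 -0.0283] sd [0.0075 0.0287 0.0129] F [-0.7975  0.0198 -0.8123] tau6 [-0.0662 -0.0347] j6 -2.2442053600396896 p [526.0879 -12.6082 125.2607]
t 44.6167
>> turn deg -47.45 s 157.14 u 148.03 tau -0.0347
```

```bash
python3 -m handwheel '[[[0,0,0,-0.012],[0,0,0,-0.012],[0,0,0,0],[0,0,0,0]]]' >/dev/null; python3 q.py;python3 - <<'E'
from h import *
p,d=cap('wrist')
b=cv2.cvtColor(p,cv2.COLOR_RGB2BGR)[170:310,250:390]
cv2.imwrite('pics/w6.png',cv2.resize(cv2.convertScaleAbs(b,alpha=1.5,beta=10),(590,590),interpolation=cv2.INTER_CUBIC))
E
```

```text
Mz [-0.0634 -0.0417] mean [ 0.2122  0.0132 -0.0526] sd [0.025  0.0062 0.0108] F [-0.323  -0.0038 -1.0071] tau6 [-0.0748 -0.0433] j6 -2.268227269648462 p [526.0719 -12.5978 125.2607]
t 45.0
>> turn deg -48.83 s 157.15 u 147.78 tau -0.0433
```

View pics/w6.png

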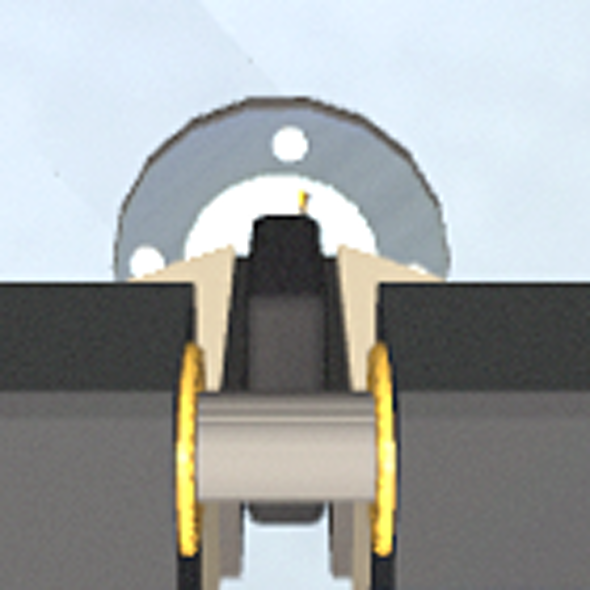

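```bash
python3 -m handwheel '[[[0,0,0,-0.01],[0,0,0,-0.005],[0,0,0,0],[0,0,0,0]]]' >/dev/null; python3 q.py; python3 -m handwheel '[[[0,0,0,-0.01],[0,0,0,0],[0,0,0,0],[0,0,0,0]]]' >/dev/null; python3 q.py
```

```text
Mz [-0.0695 -0.0812] mean [ 0.1711  0.0344 -0.0753] sd [0.0109 0.0092 0.0058] F [-0.3033 -0.4835 -0.2802] tau6 [-0.0713 -0.0564] j6 -2.2831539313134233 p [526.0629 -12.5764 125.2642]
t 45.4333
>> turn deg -49.68 s 157.16 u 147.62 tau -0.0564
Mz [-0.0466 -0.0571] mean [ 0.2575  0.0506 -0.0519] sd [0.0375 0.0577 0.0053] F [-0.0414 -0.5356 -0.6913] tau6 [-0.067  -0.0633] j6 -2.2931703435381943 p [526.0233 -12.5692 125.2402]
t 45.8167
>> turn deg -50.26 s 157.17 u 147.52 tau -0.0633
```

```bash
python3 -m handwheel '[[[0,0,0,0.05],[0,0,0,0.06],[0,0,0,0],[-0.1,0,0,0],[-0.1,0,0,0],[-0.1,0,0,0],[0,0,0,0]]]' ; python3 q.py; python3 -m handwheel '[[[-0.1,0,0,0],[-0.1,0,0,0],[0,0,0,0],[0,0,0,0]]]'; python3 q.py
```

```text
time: 46.4
tool_pos: [526.2, -12.6, 128.5]
tcp_rot: [-0.557, 1.57, -0.113]
contact_force: [-0.5, -0.7, -0.8]
grip_width: 9.5
Mz [-0.0199  0.0106] mean [ 0.09   -0.0136 -0.0047] sd [0.0162 0.0235 0.0152] F [-0.2044 -0.4935 -0.8099] tau6 [-0.0131 -0.0111] j6 -2.1838580336554667 p [526.1841 -12.5796 128.4811]
t 46.45
>> turn deg -43.99 s 157.19 u 148.75 tau -0.0111
time: 46.78
tool_pos: [526.1, -12.6, 130.3]
tcp_rot: [-0.615, 1.57, -0.172]
contact_force: [0.1, -0.6, 0.4]
grip_width: 9.5
Mz [-0.0081  0.0112] mean [ 0.1221 -0.0382  0.0016] sd [0.0126 0.012  0.0096] F [-0.2177 -0.4721  0.2794] tau6 [-0.0022 -0.0018] j6 -2.1832977292580615 p [526.0976 -12.5791 130.3229]
t 46.8333
>> turn deg -43.96 s 157.16 u 148.72 tau -0.0018
```

```bash
python3 -m handwheel '[[[-0.2,0,0,0],[-0.2,0,0,0],[-0.2,0,0,0],[0,0,0,0]]]' ; python3 q.py; python3 -m handwheel '[[[-0.3,0,0,0],[-0.4,0,0,0],[-0.4,0,0,0],[-0.4,0,0,0]]]'; python3 q.py
```

```text
time: 47.17
tool_pos: [526.3, -12.5, 136.8]
tcp_rot: [-0.444, 1.57, -0.001]
contact_force: [-0.5, -0.0, 0.3]
grip_width: 9.6
Mz [0.0144 0.0086] mean [ 0.1095 -0.0735  0.0115] sd [0.0093 0.0093 0.0029] F [ 0.3575 -0.1805 -0.14  ] tau6 [ 0.0003 -0.001 ] j6 -2.183217831607455 p [526.2263 -12.5364 136.6656]
t 47.2167
>> turn deg -43.96 s 157.24 u 148.80 tau -0.0010
time: 47.55
tool_pos: [526.1, -12.5, 151.8]
tcp_rot: [0.247, 1.571, 0.69]
contact_force: [0.2, 0.1, -0.4]
grip_width: 10.1
Mz [-0.036   0.0678] mean [ 0.1515 -0.0504  0.0159] sd [0.0208 0.0034 0.0519] F [ 0.3957 -0.2781 -0.4122] tau6 [-0.      0.0008] j6 -2.183199003492378 p [526.2831 -12.4951 152.1761]
t 47.6
>> turn deg -43.96 s 157.34 u 148.91 tau 0.0008
```

```bash
python3 - <<'E'
from h import *
np.set_printoptions(precision=1,suppress=True)
cs=bot.camera_model('scene');sd=bot.camera_model('side')
print('wax side',at_z(sd,(389,318),0),at_z(sd,(390,293),60),'scene',at_z(cs,(355,150),60))
cm=bot.camera_model('wrist')
o=bot.get_obs();T=R.from_euler('xyz',o['tcp_rot']).as_matrix();p=np.array(o['tool_pos'])
Rc=R.from_euler('xyz',cm['rotation']).as_matrix();rel_R=T.T@Rc;rel_p=T.T@(np.array(cm['position'])-p)
def pose(pp,jaw):
    a=np.radians(jaw);y=np.array([np.cos(a),np.sin(a),0]);x=np.array([0,0,-1.]);z=np.cross(x,y);T=np.stack([x,y,z],1)
    c=dict(cm);c['position']=np.array(pp)+T@rel_p;c['rotation']=R.from_matrix(T@rel_R).as_euler('xyz');return c
c=pose((525.04,0.03,202.75),70.87)
for n in [(460.5,115),(536,84),(557,145),(500,173),(517,124)]: print('w1',at_z(c,n,46))
c=pose((526.75,-12.4,126.0),71.43)
for n in [(599,129)]: print('w2',at_z(c,n,46))
E
python3 - <<'E'
from h import *
im=cv2.imread('pics/w1.png')[60:190,440:600];cv2.imwrite('pics/w1z.png',cv2.resize(im,(800,600)))
E
```

```text
wax side [380.8 215.1   0. ] [383.7 211.2  60. ] scene [386.7 202.5  60. ]
w1 [502.4 168.4  46. ]
w1 [497.5 247.7  46. ]
w1 [567.7 261.3  46. ]
w1 [578.3 197.8  46. ]
w1 [531.2 223.4  46. ]
w2 [537.4 224.7  46. ]
```

View pics/w1z.png

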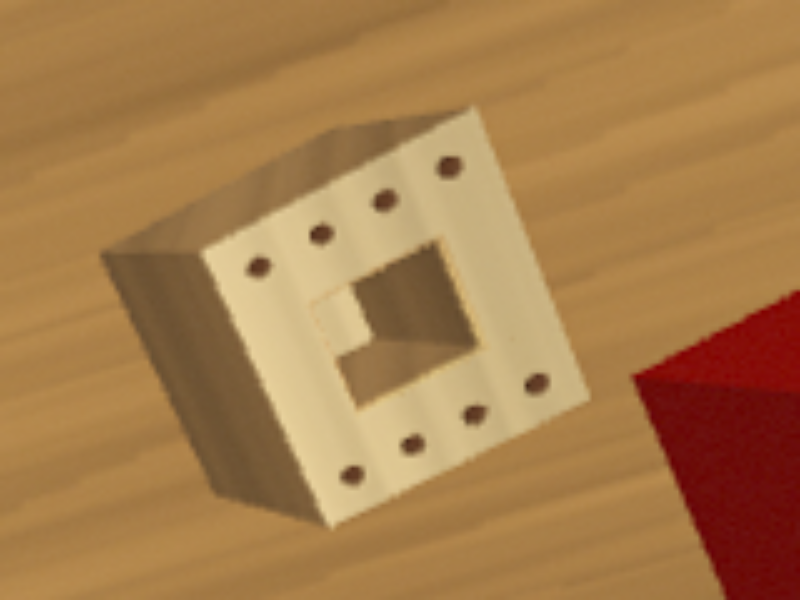

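```bash
python3 - <<'E'
from h import *
np.set_printoptions(precision=1,suppress=True)
cm=bot.camera_model('wrist')
o=bot.get_obs();T=R.from_euler('xyz',o['tcp_rot']).as_matrix();p=np.array(o['tool_pos'])
Rc=R.from_euler('xyz',cm['rotation']).as_matrix();rel_R=T.T@Rc;rel_p=T.T@(np.array(cm['position'])-p)
a=np.radians(70.87);y=np.array([np.cos(a),np.sin(a),0]);x=np.array([0,0,-1.]);z=np.cross(x,y);T2=np.stack([x,y,z],1)
c=dict(cm);c['position']=np.array((525.04,0.03,202.75))+T2@rel_p;c['rotation']=R.from_matrix(T2@rel_R).as_euler('xyz')
f=lambda L:np.array([at_z(c,(440+u/5,60+v*130/600),46)[:2] for u,v in L])
A=f([(203,248),(475,105),(590,398),(332,525)]);H=f([(310,303),(440,240),(478,348),(357,408)])
for Q in (A,H):
    print(Q,Q.mean(0),cv2.minAreaRect(Q.astype(np.float32)))
st([538.2,223.3,150])
E
```

```text
[[508.  188.7]
 [496.  246.8]
 [569.4 262.2]
 [581.5 204.4]] [538.7 225.5] ((538.7650756835938, 225.43016052246094), (75.16392517089844, 59.388282775878906), 11.78109359741211)
[[527.7 208.1]
 [522.7 236.2]
 [549.7 240.6]
 [555.1 213.9]] [538.8 224.7] ((538.9807739257812, 224.58273315429688), (28.076839447021484, 28.532127380371094), 10.111608505249023)
t 47.6 p [526.499 -12.538 152.58 ] jaw 115.37 xaxis [ 0.002 -0.    -1.   ] F [ 0.606 -0.611 -0.4  ] M [ 0.131 -0.047  0.068] w 9.63 j6 -2.183
shift tool cm [ 0.257 20.808 11.162]
```

```bash
python3 -m handwheel '[[[-0.8,0,0,0.08],[-0.8,0,0,0.08],[-0.6,0,0,0.077]]]'; python3 - <<'E'
from h import *
st([542,225.7,174.8],101.8)
E
```

```text
time: 47.85
tool_pos: [526.2, -12.5, 174.0]
tcp_rot: [-0.171, 1.57, 0.031]
contact_force: [-0.5, -0.4, -0.6]
grip_width: 9.7
t 47.85 p [526.154 -12.505 173.997] jaw 101.57 xaxis [ 0.001  0.    -1.   ] F [-0.55  -0.361 -0.617] M [ 0.077 -0.065  0.021] w 9.66 j6 -1.942
shift tool cm [-0.079 23.019  6.329]
turn rad about tool x -0.004080543918033601
```

```bash
python3 -m handwheel '[[[0,1.5,0.4,0],[0,3,0.8,0],[0,3.5,1.0,0],[0,3.5,1.0,0],[0,3.5,1.0,0],[0,3.5,1.0,0],[0,3,0.8,0],[0,1.5,0.3,0]]]'; python3 -m handwheel '[[[1,0,0,0],[2,0,0,0],[2,0,0,0],[1.5,0,0,0],[0,0,0,0],[0,0,0,0]]]';python3 - <<'E'
from h import *
st([542,225.7,52],101.8)
p,d=cap('side','s7.png');p,d=cap('wrist','w7.png')
b=cv2.imread('pics/s7.png')[200:360,230:430];cv2.imwrite('pics/s7z.png',cv2.resize(b,(750,600)))
E
```

```text
time: 48.52
tool_pos: [540.4, 229.2, 173.3]
tcp_rot: [1.009, 1.569, 1.218]
contact_force: [-0.2, 0.2, -0.2]
grip_width: 9.6
time: 49.02
tool_pos: [540.3, 224.6, 107.6]
tcp_rot: [-2.989, 1.569, -2.784]
contact_force: [-0.2, 0.6, -0.7]
grip_width: 9.7
t 49.02 p [540.256 224.6   107.568] jaw 101.75 xaxis [-0.002 -0.001 -1.   ] F [-0.242  0.636 -0.732] M [ 0.157 -0.052 -0.047] w 9.75 j6 -1.513
shift tool cm [5.556 0.074 0.205]
turn rad about tool x -0.0007883438981688476
```

View pics/s7z.png

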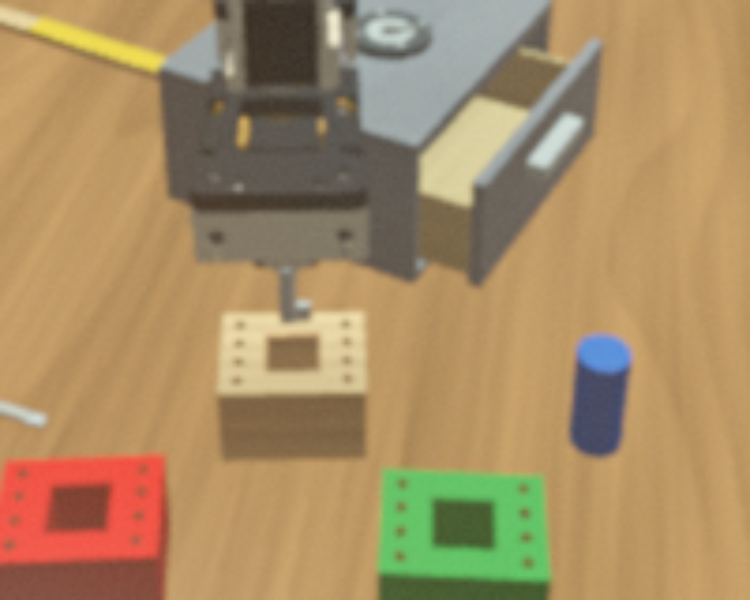

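View pics/w7.png

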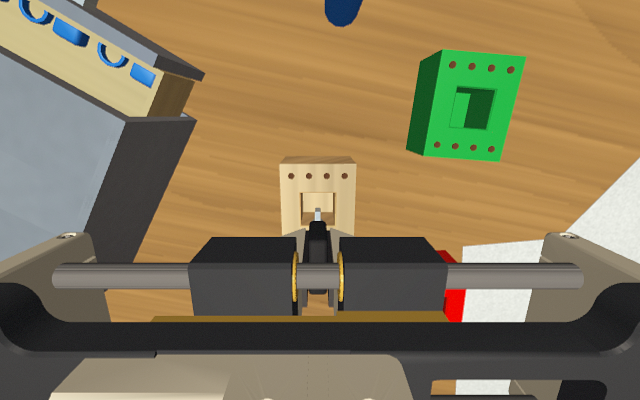

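```bash
python3 -m handwheel '[[[0.4,0.07,0.2,0],[0.6,0,0,0],[0.6,0,0,0],[0.5,0,0,0],[0,0,0,0],[0,0,0,0]]]';python3 - <<'E'
from h import *
st([542,225.7,52],101.8)
p,d=cap('side','s8.png')
b=cv2.imread('pics/s8.png')[200:360,230:430];cv2.imwrite('pics/s8z.png',cv2.resize(b,(750,600)))
E
```

```text
time: 49.62
tool_pos: [542.2, 226.5, 86.7]
tcp_rot: [-3.051, 1.57, -2.846]
contact_force: [0.1, -0.3, -1.2]
grip_width: 10.0
t 49.62 p [542.211 226.47   86.706] jaw 101.79 xaxis [-0.001 -0.    -1.   ] F [ 0.058 -0.267 -1.172] M [ 0.12  -0.016  0.03 ] w 10.02 j6 -1.511
shift tool cm [ 3.471 -0.071 -0.033]
turn rad about tool x -9.730998616203264e-05
```

View pics/s8z.png

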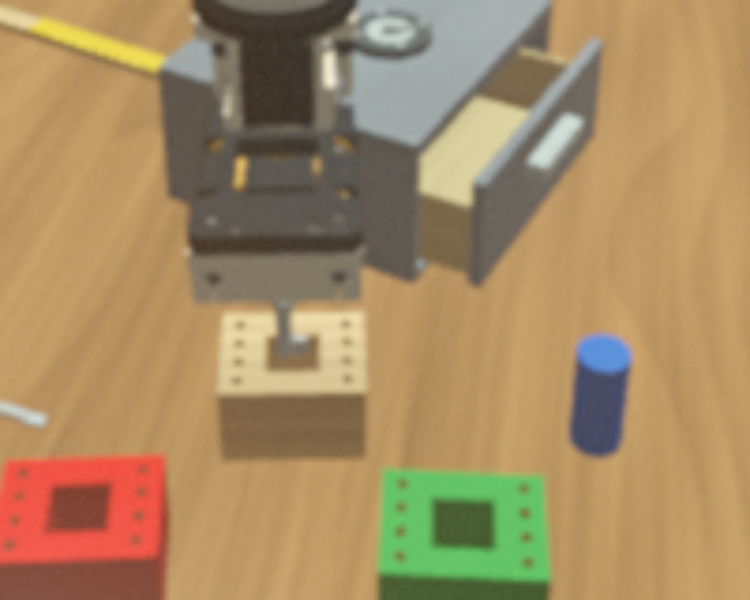

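```bash
python3 -m handwheel '[[[0.3,-0.03,0,0],[0.4,0,0,0],[0.4,0,0,0],[0.4,0,0,0],[0,0,0,0]]]';python3 -m handwheel '[[[0.4,0,0,0],[0.4,0,0,0],[0.4,0,0,0],[0.4,0,0,0],[0.2,0,0,0],[0,0,0,0],[0,0,0,0],[0,0,0,0]]]'
```

```text
time: 50.08
tool_pos: [542.0, 226.1, 71.1]
tcp_rot: [-3.055, 1.569, -2.849]
contact_force: [0.3, -0.3, -0.4]
grip_width: 10.0
time: 50.75
tool_pos: [542.7, 226.3, 54.4]
tcp_rot: [-0.005, 1.57, 0.201]
contact_force: [-0.2, -0.5, 0.2]
grip_width: 9.9
```

```bash
python3 -m handwheel '[[[0.1,0,0,0],[0,0,0,0],[0,0,0,0],[0,0,0,0]]]';python3 - <<'E'
from h import *
st()
p,d=cap('side','s9.png')
b=cv2.imread('pics/s9.png')[200:360,230:430];cv2.imwrite('pics/s9z.png',cv2.resize(b,(750,600)))
E
```

```text
time: 51.08
tool_pos: [542.6, 226.3, 53.3]
tcp_rot: [-0.149, 1.571, 0.057]
contact_force: [-0.5, -0.0, -1.1]
grip_width: 10.1
t 51.08 p [542.64  226.257  53.329] jaw 101.79 xaxis [ 0.  0. -1.] F [-0.529 -0.045 -1.05 ] M [ 0.128 -0.028  0.017] w 10.07 j6 -1.512
```

View pics/s9z.png

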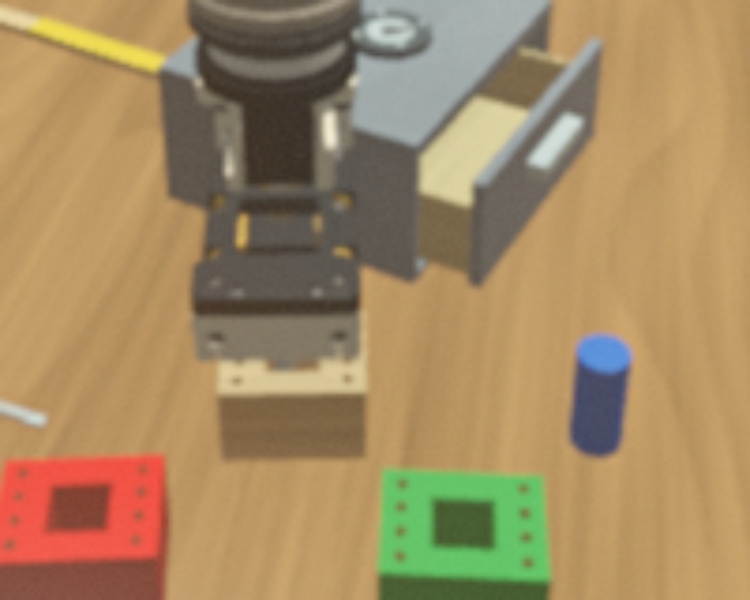

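```bash
python3 -m handwheel '[[[0.1,0,0,0],[0.08,0,0,0],[0,0,0,0],[0,0,0,0]]]'; python3 -m handwheel '[[[0,0,0,0],[0,0,0,0],[0,0,0,0],[0,0,0,0],[0,0,0,0],[0,0,0,0],[0,0,0,0]]]' 0.6; python3 -m handwheel '[[[-0.5,0,0,0],[-1,0,0,0],[-1.5,0,0,0],[-2,0,0,0],[-2,0,0,0],[-2,0,0,0],[-1,0,0,0],[0,0,0,0]]]'; python3 - <<'E'
from h import *
st()
p,d=cap('side','s10.png');cm=bot.camera_model('side')
b=cv2.imread('pics/s10.png')[200:360,230:430];cv2.imwrite('pics/s10z.png',cv2.resize(b,(750,600)))
E
```

```text
time: 51.47
tool_pos: [542.5, 226.3, 51.3]
tcp_rot: [-3.022, 1.571, -2.817]
contact_force: [-0.1, -1.2, -0.6]
grip_width: 9.9
time: 52.05
tool_pos: [542.6, 226.3, 51.5]
tcp_rot: [-0.118, 1.571, 0.088]
contact_force: [-0.0, 0.0, 0.5]
grip_width: 52.0
time: 52.72
tool_pos: [544.1, 226.7, 154.7]
tcp_rot: [0.051, 1.565, 0.256]
contact_force: [0.7, -0.1, 0.5]
grip_width: 55.1
t 52.72 p [544.055 226.696 154.725] jaw 101.8 xaxis [ 0.006  0.002 -1.   ] F [ 0.702 -0.143  0.51 ] M [ 0.088 -0.05   0.05 ] w 55.12 j6 -1.512
```

View pics/s10z.png

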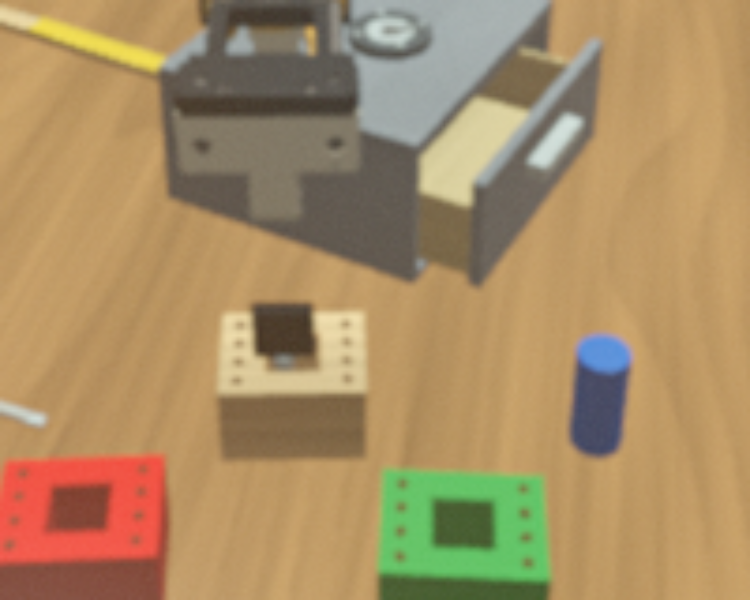

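The key stands in the hole (bow above the mouth at about (305, 288) in the full picture) and the drawer is out, with the gripper clear. I'll take one last look, then hand in.

```bash
python3 -m handwheel '[[[-1,0,0,0],[0,0,0,0],[0,0,0,0]]]'; python3 - <<'E'
from h import *
drawer()
p,d=cap('scene','sc11.png');st()
b=cv2.imread('pics/sc11.png')[110:250,260:460];cv2.imwrite('pics/sc11z.png',cv2.resize(b,(800,560)))
bot.close_job()
E
```

```text
time: 53.02
tool_pos: [542.5, 226.2, 161.2]
tcp_rot: [-2.934, 1.57, -2.728]
contact_force: [0.1, 0.0, -0.4]
grip_width: 54.9
drawer xmin pct [-140.29911334 -134.53423228 -128.21378808] 743 t 53.0667
t 53.12 p [542.276 226.152 160.7  ] jaw 101.79 xaxis [-0.001 -0.    -1.   ] F [0.696 0.804 0.181] M [ 0.116 -0.068 -0.027] w 55.18 j6 -1.512
the job is handed in; nothing more can be done
```

View pics/sc11z.png

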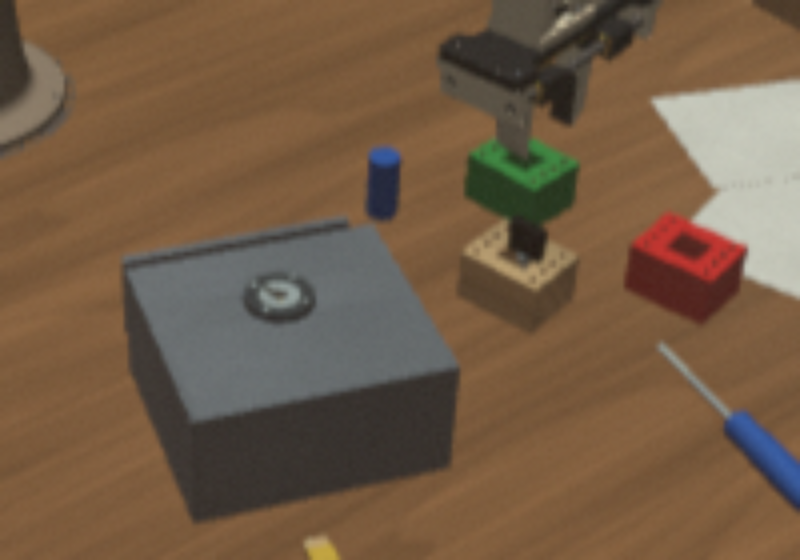

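The job was handed in at about 53 s: the drawer is open, and the key stands in the wooden block with the gripper about 11 cm above the mouth of the hole.

**What I did**
- I gripped the key by its bow and turned it clockwise until the drawer sprang out, at about 36° of hand turn.
- I then turned it back anticlockwise to its stop, about 50° past where it started. I took the stop from the torque rising from 0.022 to 0.063 N m.
- I eased back about 6° inside the looseness, drew the key out with almost no resistance, and let go in the hole.

**Last checks**
- The side camera's depth shows the drawer front 40 mm out.
- The side and scene pictures show the bow standing above the hole in the wooden block. The things in view, including the wax tube and the two other blocks, looked untouched. I did not recheck the iron rest.

**What disagreed or may count against it**
- **Running torque:** clockwise it was about 0.085–0.09 N m, well above the 0.02 quoted. Anticlockwise it matched, at about 0.022.
- **0.1 N m limit:** once, while feeling for the slack with the hand off-centre, the settled torque reached about 0.10 N m. I backed off and re-centred the hand.
- **Short peaks:** the last joint's torque reading also peaked at about 0.11–0.13 N m during clockwise steps. I think much of that is the arm's own motion, but I cannot rule out that the key briefly felt over 0.1 N m.

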